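# Build, cap and lock a tower of bead cases

## Task

Take every bead case out of the sloped rack and stack them all flat, lids up, in one square column on the carriage's outline, in any order, leaving the round tin in the rack and the jar, glue bottle, spool and mug where they are. Fit the teal dust cap level over the top case, then push the loaded carriage fully home, and only then turn the red latch fully across behind it to lock it.

Things in the scene. Friction and masses are not known exactly. Their poses are not given: they have to be found in the camera images.
- case_red: Closed flat bead case, red base under a clear lid, 50 (its x) x 90 (its y) x 30 mm high, about 0.12 kg. Origin: centre of the underside; z towards the lid. Starts in one compartment of the sloped rack; may be absent (None).
- case_yellow: Closed flat bead case, yellow base under a clear lid, 50 (its x) x 90 (its y) x 30 mm high, about 0.12 kg. Origin: centre of the underside; z towards the lid. Starts in one compartment of the sloped rack; may be absent (None).
- case_green: Closed flat bead case, green base under a clear lid, 50 (its x) x 90 (its y) x 30 mm high, about 0.12 kg. Origin: centre of the underside; z towards the lid. Starts in one compartment of the sloped rack; may be absent (None).
- case_blue: Closed flat bead case, blue base under a clear lid, 50 (its x) x 90 (its y) x 30 mm high, about 0.12 kg. Origin: centre of the underside; z towards the lid. Starts in one compartment of the sloped rack; may be absent (None).
- case_purple: Closed flat bead case, purple base under a clear lid, 50 (its x) x 90 (its y) x 30 mm high, about 0.12 kg. Origin: centre of the underside; z towards the lid. Starts in one compartment of the sloped rack; may be absent (None).
- rack: White sloped bin rack, 180 x 346 mm, fixed: two rows (along its x) of three compartments (along its y), pitch 88 mm up the slope and 114 mm across. Floor slopes at 0.26 rad, rising towards its +x; dividers and outer walls 4 mm thick and only 8 mm high above the floor. Origin: on the table under the rack's centre, where the floor is 36 mm above the table.
- tin: Round plain steel button tin, 64 mm diameter, 26 mm high, in one of the rack's compartments. It stays there. Origin: centre of underside.
- dock: Grey fixed base, 130 mm wide, that carries the carriage and the latch. Its +x is the direction in which the carriage slides home. Origin: on the table below the carriage mat when the carriage is at 0.
- carriage (a joint): Slide of the plywood carriage along the dock's +x, m: 0 = fully out (loading), 0.10 = fully home against its stop. It stays where it is left (about 3 N of friction).
- carriage_mat (a point): Centre, on the top surface (30 mm above the table), of the black-edged white outline on the carriage, 50 mm along the dock's x and 90 mm along its y, where the column stands.
- carriage_handle (a point): Middle of the carriage's black upright push plate, 12 mm thick in the dock's x, 70 mm wide, top 18 mm above and carriage surface 30 mm below this point; 97 mm from the mat's centre on the robot's side. Moves with the carriage.
- latch (a joint): Angle of the red swing latch about its vertical hinge, rad: 0 = arm points along the dock's -x (open, beside the carriage), 1.57 = arm points along the dock's +y, across the carriage's end behind the push plate (locked, at its stop). Turns clockwise seen from above, about 0.05 N m of friction.
- latch_post (a point): On the axis of the latch's upright red grip post (16 mm diameter) at its end, 85 mm from the hinge; the post rises 18 mm above this point and the arm's top is 35 mm below it.
- latch_hinge (a point): Point on the latch's hinge axis, level with latch_post. Fixed to the dock.
- cap: Teal dust cap, a shallow inverted lid 66 (its x) x 106 (its y) mm with a 12 mm deep skirt, hollow 60 x 100 mm inside, top plate 4 mm; on top a white block grip 18 (x) x 44 (y) x 30 mm high, from 16 to 46 mm above the origin. Origin: centre of the skirt's lower edge. Starts on the table, skirt down.
- bead_jar: Orange jar with white lid, 64 mm diameter, 100 mm high, bystander.
- glue: White glue bottle, 44 mm diameter, 120 mm high, bystander.
- spool: Empty wooden spool, 52 mm diameter, 42 mm high, standing, bystander.
- mug: Blue mug, 76 mm diameter, 85 mm high, bystander.

How it is judged:
By the outcome, as a careful person would: the job done as asked, in the order asked, and still so for the second after the job is handed in, with the robot touching nothing.
Of case_red, case_yellow, case_green, case_blue, case_purple only 3 to 5 are there at a start; the rules pass over those that are not, and their reading is None.
At some moment in a run one of cap may be knocked a few centimetres aside while the robot is not near it.
Once in a run the grip may slacken for a moment while it holds something.
It also fails if it takes over 210 s, if anything falls off the work surface, if the arm or the gripper's body presses on something with over 40 N, if the wrist force passes 120 N, or if a joint passes its speed limit or range.

## Robot

A 6-joint arm with a two-finger parallel gripper is mounted at the origin on the work surface. World frame = base frame: x ahead of the robot, y to its left, z up, the work surface at z = 0. Lengths are in m, angles in rad, forces in N, time in s.
With the tool pointing down it reaches from about 0.3 to 0.775 m from the base axis. Payload 14.6 kg.
Tool frame: the origin (TCP) lies at the very end of the fingers, on their centre line; the grasp point (between the pads) lies 19 mm behind it; z points along the fingers, y is the direction in which the jaws open and shut (so a half turn about z gives the same grasp; the last joint's range is limited). The gripper opens to 94 mm and grips with 3 to 60 N. Pads are 16 mm wide; open, the fingers measure 119 mm over their backs; the gripper's body (75 mm by 177 mm) begins 78 mm behind the grasp point.
Start: joints at [-1.332, 0.3, 1.521, -0, 1.321, -0.067], TCP at [0.166, -0.524, 0.205] pointing down, gripper open.
Joint ranges: [-3.03, 3.03], [-0.79, 2.21], [0.23, 2.52], [-1.04, 4.18], [0, 3.07], [-2.55, 2.55]. Speed limits (rad/s): [2.22, 2.22, 2.57, 3.14, 3.14, 3.14].

## Interface

Orientations are given as [roll, pitch, yaw] about the fixed x, y, z axes, in that order (R = Rz(yaw) Ry(pitch) Rx(roll)).
In Python, from station import status, camera, ctrl gives the robot as it stands. The module is installed in compiled form; this text tells all that it offers.
- The arm moves only by the shell command python3 -m jog 'ROWS' [FORCE]. ROWS is JSON, a list of rows, each a list of 7 numbers: the shift along the tool's x, y, z each as a share of 1000 mm, from -1 to 1, then the turn, a rotation vector about the tool's x, y, z each as a share of pi/2 rad, from -1 to 1, then the opening, from -1 (shut) to 1 (fully open), so that 0 is half open. A call has 1 to 20 rows; each row is the pose to reach, as a shift and turn from the pose measured when the call began, along the tool's axes at that moment; what a row does not reach only later rows make up. A row lasts 1/10 s, in which the tool goes at most 50 mm and 8.59 degrees, less where a joint would pass 70% of its speed; a pose out of reach is approached as far as the arm can. A call with a number of a shift or a turn outside -1 to 1 is refused whole. A call with a gripper value outside its range is refused whole. The fingers move at their own pace and stop on an object; FORCE is the grip in N (left out, the last holds). Time passes only in rows, so rows that repeat a pose let the fingers close. It gives the time, the measured TCP pose, the force and the opening at its end, in the units of the state.
- status.get_obs(): the state, without advancing time (a new reading comes with each control period).
- camera(name): name is "scene" or "side" or "wrist"; returns a dict with "image" (480x640x3 uint8, red, green, blue), "fx", "fy", "cx", "cy" (pixels), "world_from_camera" (4x4, takes a point from camera to world coordinates). Camera axes: x right, y down, z forward; pixel columns grow to the right and rows downward; lengths in m; the calibration is good to about 2 mm. A picture is of the moment at which its call begins. There is no depth.
- ctrl.hand_in(): hands the job in, once; it reports no verdict.
The state is a dict: "time_s": time; "qpos": joint angles; "joint_vel": joint speeds; "tau": joint torques, N m; "ee_pos": TCP position; "eef_rot": TCP orientation; "force": force on the tool from outside, world axes, zero at the start; "moment": the same for the moment, N m; "grip_width": finger opening in m.
Only numpy, scipy, OpenCV 4.12 (cv2) and the standard library are available. Lean on these libraries where they do the work, as an engineer would, in place of code of your own. Each camera call takes 0.05 s, during which the arm holds its last target.

## Working session

There is one attempt and no reset: what is moved stays moved. The work goes in short steps, Python scripts to look and compute and a shell command to move; the robot and the scene stay as the last step left them, time stands still between calls to the robot, and variables do not carry over. Pictures are saved under pics/ and viewed, and the job is handed in when it is done.

```bash
mkdir -p pics; ls; python3 - <<'E'
from station import status, camera
import cv2, numpy as np
print(status.get_obs())
for n in ["scene","side","wrist"]:
    c=camera(n); cv2.imwrite(f"pics/{n}0.png",c["image"][:,:,::-1]); print(n,c["fx"],c["fy"],c["cx"],c["cy"]); print(np.round(c["world_from_camera"],4))
E
```

```text
pics
{'time_s': 0.0, 'qpos': array([-1.33158553e+00,  3.00457943e-01,  1.52158709e+00, -1.20007424e-05,
        1.32068938e+00, -6.66276580e-02]), 'joint_vel': array([ 0.00133055,  0.00077563,  0.0002498 ,  0.0005108 , -0.00057479,
       -0.00070193]), 'tau': array([-1.52647925e-03, -5.31807947e+01, -3.52738237e+01,  7.08103809e-02,
        2.44122039e-02, -8.97982727e-05]), 'ee_pos': array([ 0.16551833, -0.52422766,  0.204891  ]), 'eef_rot': array([-3.14045265e+00, -6.44183487e-05,  3.05841399e-01]), 'force': array([-0.0316059 , -1.11174288,  0.12183734]), 'moment': array([0.01068927, 0.04371064, 0.05823659]), 'grip_width': 0.09417182345209069}
scene 548.8507396571223 548.8507396571223 325.05300496827033 242.95508543880183
[[-0.4936  0.5676 -0.6589  1.3561]
 [ 0.8696  0.3311 -0.3662  0.4946]
 [ 0.0104 -0.7538 -0.657   0.8689]
 [ 0.      0.      0.      1.    ]]
side 603.7345880922569 603.7345880922569 314.39025955677374 244.9617169785889
[[ 0.9224 -0.2908  0.2542  0.1171]
 [-0.3859 -0.6636  0.6409 -1.0461]
 [-0.0177 -0.6892 -0.7243  1.295 ]
 [ 0.      0.      0.      1.    ]]
wrist 384.56345947499796 384.56345947499796 313.6895946569726 245.97281670345598
[[ 3.022e-01 -9.186e-01 -2.546e-01  2.382e-01]
 [-9.532e-01 -2.913e-01 -8.060e-02 -5.019e-01]
 [-1.000e-04  2.671e-01 -9.637e-01  3.854e-01]
 [ 0.000e+00  0.000e+00  0.000e+00  1.000e+00]]
```

View pics/scene0.png

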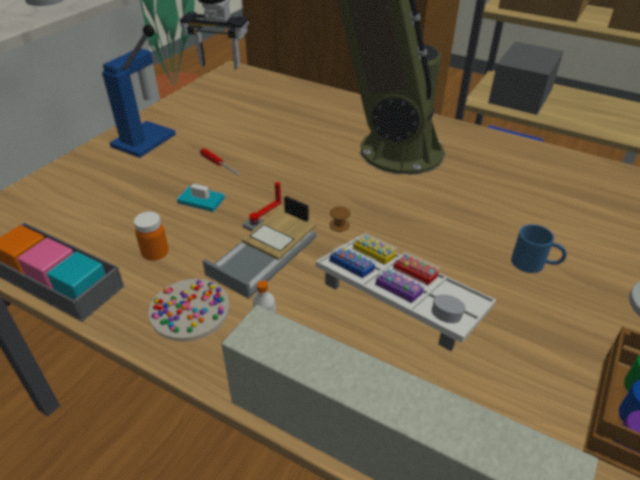

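View pics/side0.png

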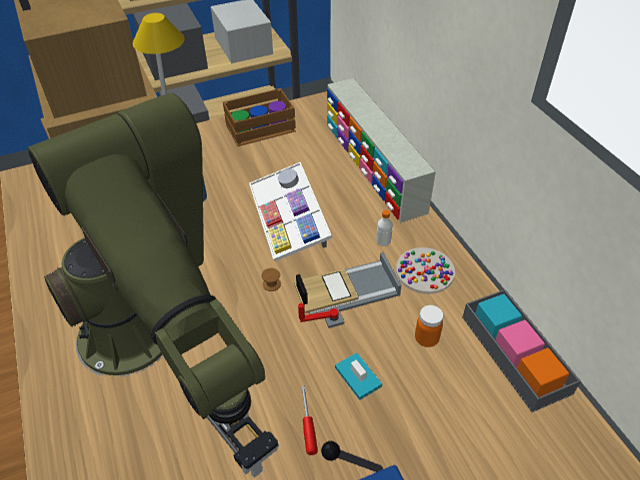

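View pics/wrist0.png

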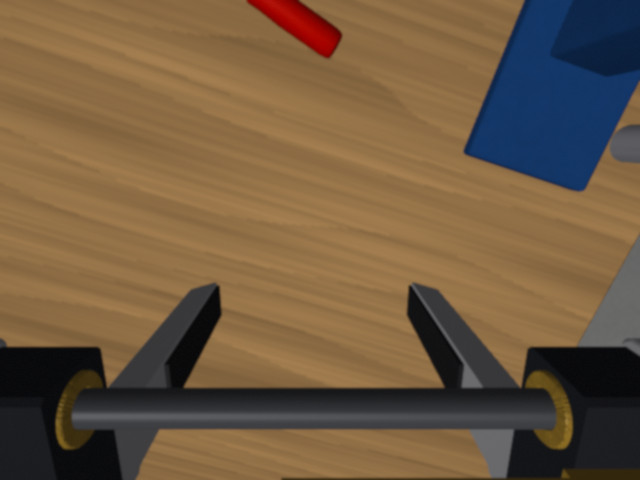

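```bash
cat > h.py <<'E'
import numpy as np, cv2
from station import status, camera
def cam(n):
    c=camera(n); c["K"]=np.array([[c["fx"],0,c["cx"]],[0,c["fy"],c["cy"]],[0,0,1]]); return c
def ray(c,px):
    T=c["world_from_camera"]; d=T[:3,:3]@np.array([(px[0]-c["cx"])/c["fx"],(px[1]-c["cy"])/c["fy"],1.]); return T[:3,3],d/np.linalg.norm(d)
def onz(c,px,z):
    o,d=ray(c,px); return o+d*(z-o[2])/d[2]
def onplane(c,px,p,n):
    o,d=ray(c,px); return o+d*(np.dot(n,np.array(p)-o)/np.dot(n,d))
def proj(c,P):
    T=np.linalg.inv(c["world_from_camera"]); q=T[:3,:3]@np.array(P)+T[:3,3]; return np.array([c["fx"]*q[0]/q[2]+c["cx"],c["fy"]*q[1]/q[2]+c["cy"]])
def tri(c1,p1,c2,p2):
    o1,d1=ray(c1,p1);o2,d2=ray(c2,p2)
    A=np.stack([d1,-d2],1); s=np.linalg.lstsq(A,o2-o1,rcond=None)[0]
    a=o1+s[0]*d1;b=o2+s[1]*d2; return (a+b)/2,np.linalg.norm(a-b)
def save(c,name,box=None,k=1):
    im=c["image"][:,:,::-1]
    if box: im=im[box[1]:box[3],box[0]:box[2]]
    im=cv2.resize(im,None,fx=k,fy=k,interpolation=cv2.INTER_CUBIC); cv2.imwrite(f"pics/{name}.png",im)
E
python3 - <<'E'
from h import *
s=cam("scene");d=cam("side")
save(s,"s1",(170,170,370,300),4);save(s,"s2",(310,220,510,350),4)
save(d,"d1",(240,150,400,270),5);save(d,"d2",(260,250,420,370),5)
E
```

```text
(no output)
```

View pics/s1.png

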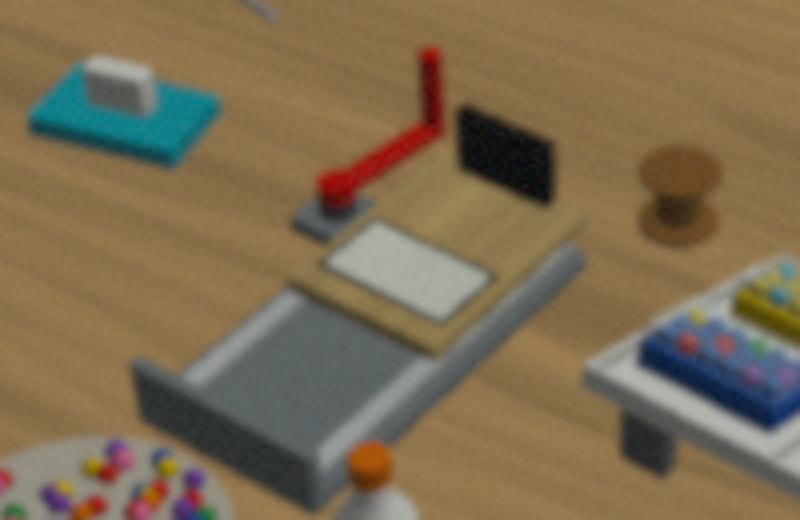

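View pics/s2.png

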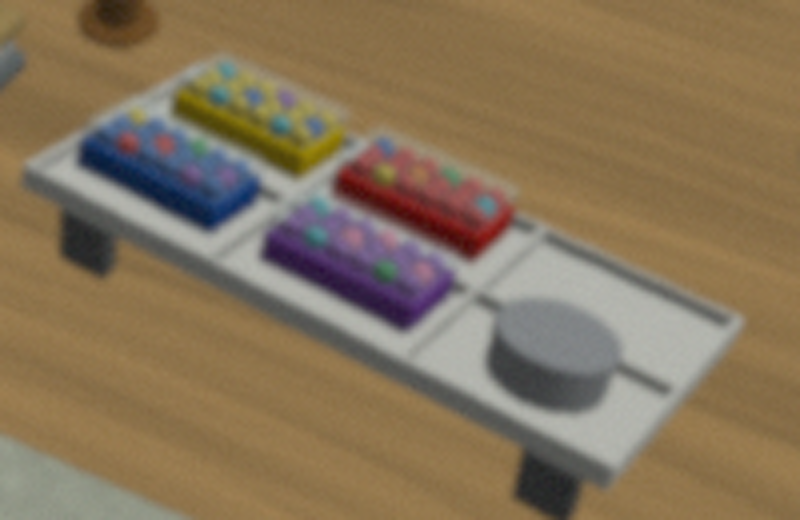

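View pics/d1.png

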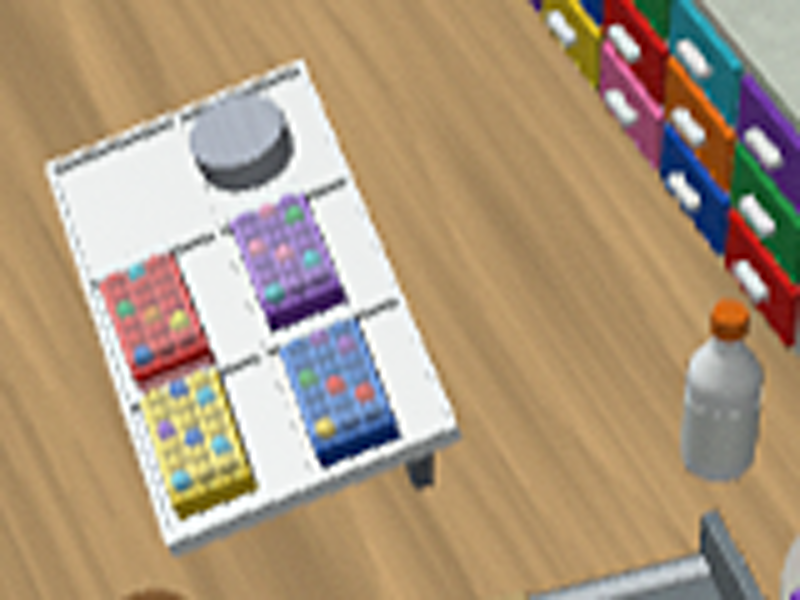

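View pics/d2.png

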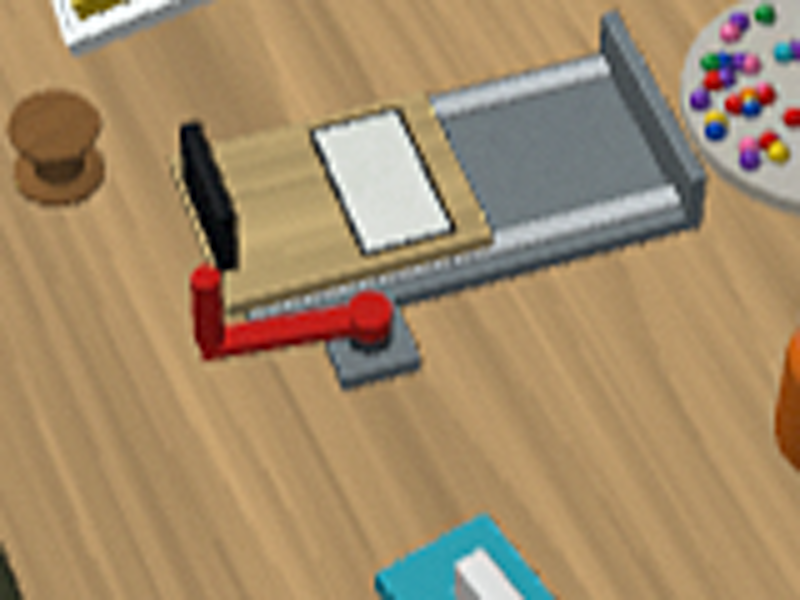

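```bash
python3 - <<'E'
from h import *
s=cam("scene");d=cam("side")
f=lambda l,o,k:[(o[0]+a/k,o[1]+b/k) for a,b in l]
S=f([(740,320),(225,55),(28,175),(610,478)],(310,220),4)
D=f([(47,165),(172,545),(458,432),(303,62)],(240,150),5)
for a,b in zip(S,D): print("rack",*tri(s,a,d,b))
# mat corners: D order
S=f([(322,264),(380,222),(495,275),(440,322)],(170,170),4)
D=f([(453,231),(368,255),(311,131),(398,107)],(260,250),5)
for a,b in zip(S,D): print("mat",onz(s,a,.03),onz(d,b,.03))
print("latch post top",tri(s,f([(430,50)],(170,170),4)[0],d,f([(204,272)],(260,250),5)[0]))
print("hinge top",tri(s,f([(336,182)],(170,170),4)[0],d,f([(369,306)],(260,250),5)[0]))
E
```

```text
rack [0.47975691 0.42275957 0.01810496] 0.002780848457304873
rack [0.43406685 0.08612173 0.01920819] 0.017194174193847677
rack [0.60993217 0.06077294 0.05696854] 2.0633748737100302e-05
rack [0.65296046 0.40312421 0.06065371] 0.0039032559721143556
mat [ 0.58156732 -0.13695146  0.03      ] [ 0.57681623 -0.14010257  0.03      ]
mat [ 0.53201074 -0.12957341  0.03      ] [ 0.52855507 -0.13686134  0.03      ]
mat [ 0.53868893 -0.04375739  0.03      ] [ 0.53495687 -0.04511323  0.03      ]
mat [ 0.58952172 -0.04899857  0.03      ] [ 0.5861072  -0.04831584  0.03      ]
latch post top (array([ 0.43069603, -0.15549579,  0.08631589]), np.float64(0.0028921436755292365))
hinge top (array([ 0.51527578, -0.17153202,  0.03328768]), np.float64(0.0030974983357253457))
```

```bash
cat >> h.py <<'E'
from scipy.spatial.transform import Rotation as Rn
def down(yaw): return Rn.from_euler('xyz',[np.pi,0,yaw]).as_matrix()
def rel(p,R):
    o=status.get_obs(); R0=Rn.from_euler('xyz',o["eef_rot"]).as_matrix()
    s=R0.T@(np.array(p)-o["ee_pos"]); r=Rn.from_matrix(R0.T@R).as_rotvec()
    n=max(np.linalg.norm(s)/.05, np.degrees(np.linalg.norm(r))/8.59)
    print("row:",np.round(s,4).tolist(),np.round(r/(np.pi/2),4).tolist(),"min rows %.1f"%n,"t=%.1f"%o["time_s"])
E
python3 - <<'E'
from h import *
rel([.545,.17,.30],down(1.44))
E
```

```text
row: [0.5709, -0.548, -0.0945] [-0.0002, -0.0001, -0.7221] min rows 15.9 t=0.3
```

```bash
python3 -m jog '[[0.57,-0.548,-0.095,0,0,-0.722,1],[0.57,-0.548,-0.095,0,0,-0.722,1],[0.57,-0.548,-0.095,0,0,-0.722,1],[0.57,-0.548,-0.095,0,0,-0.722,1],[0.57,-0.548,-0.095,0,0,-0.722,1],[0.57,-0.548,-0.095,0,0,-0.722,1],[0.57,-0.548,-0.095,0,0,-0.722,1],[0.57,-0.548,-0.095,0,0,-0.722,1],[0.57,-0.548,-0.095,0,0,-0.722,1],[0.57,-0.548,-0.095,0,0,-0.722,1],[0.57,-0.548,-0.095,0,0,-0.722,1],[0.57,-0.548,-0.095,0,0,-0.722,1],[0.57,-0.548,-0.095,0,0,-0.722,1],[0.57,-0.548,-0.095,0,0,-0.722,1],[0.57,-0.548,-0.095,0,0,-0.722,1],[0.57,-0.548,-0.095,0,0,-0.722,1],[0.57,-0.548,-0.095,0,0,-0.722,1],[0.57,-0.548,-0.095,0,0,-0.722,1],[0.57,-0.548,-0.095,0,0,-0.722,1],[0.57,-0.548,-0.095,0,0,-0.722,1]]' 30
python3 - <<'E'
from h import *
w=cam("wrist"); save(w,"w1",k=1.25); np.savez("w1.npz",img=w["image"],T=w["world_from_camera"])
print(np.round(w["world_from_camera"],4))
E
```

```text
time_s: 2.35
ee_pos: [0.5439, 0.1687, 0.3008]
eef_rot: [3.141, -0.0, 1.439]
force: [-0.1, -0.4, 0.1]
grip_width: 0.0942
[[ 0.9914 -0.1263 -0.0334  0.5524]
 [-0.1306 -0.9551 -0.2661  0.2451]
 [ 0.0017  0.2682 -0.9634  0.4813]
 [ 0.      0.      0.      1.    ]]
```

View pics/w1.png

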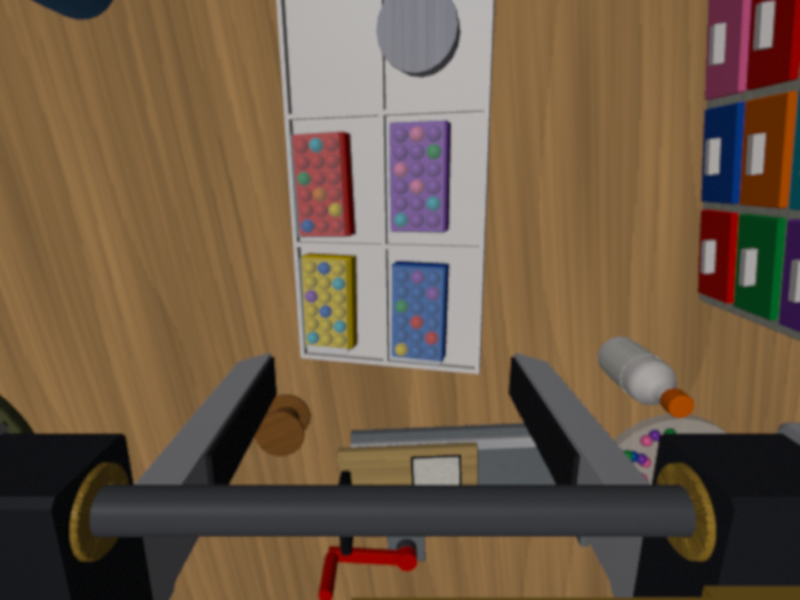

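```bash
python3 - <<'E'
import numpy as np,cv2
im=np.load("w1.npz")["img"][:,:,::-1]
c=im[85:305,220:400]; cv2.imwrite("pics/w1z.png",cv2.resize(c,None,fx=2.7,fy=2.7,interpolation=cv2.INTER_CUBIC))
c=im[90:200,225:375]; cv2.imwrite("pics/w1za.png",cv2.resize(c,None,fx=5,fy=5,interpolation=cv2.INTER_CUBIC))
c=im[190:300,225:375]; cv2.imwrite("pics/w1zb.png",cv2.resize(c,None,fx=5,fy=5,interpolation=cv2.INTER_CUBIC))
E
```

```text
(no output)
```

View pics/w1za.png

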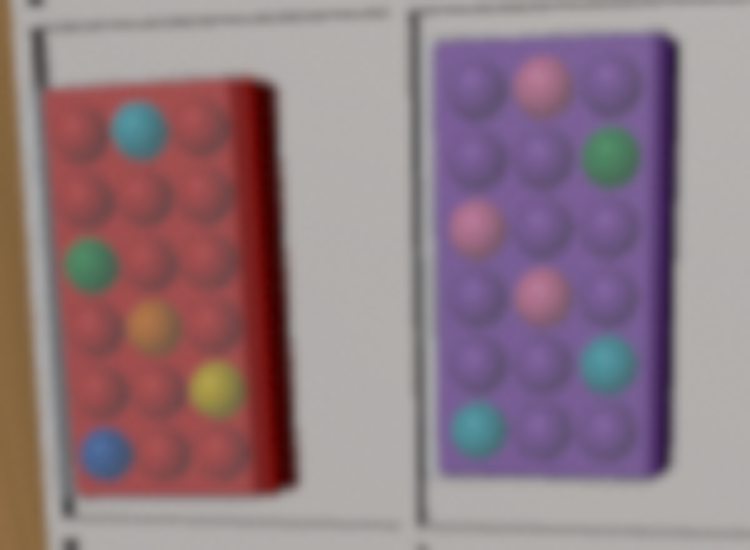

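View pics/w1zb.png

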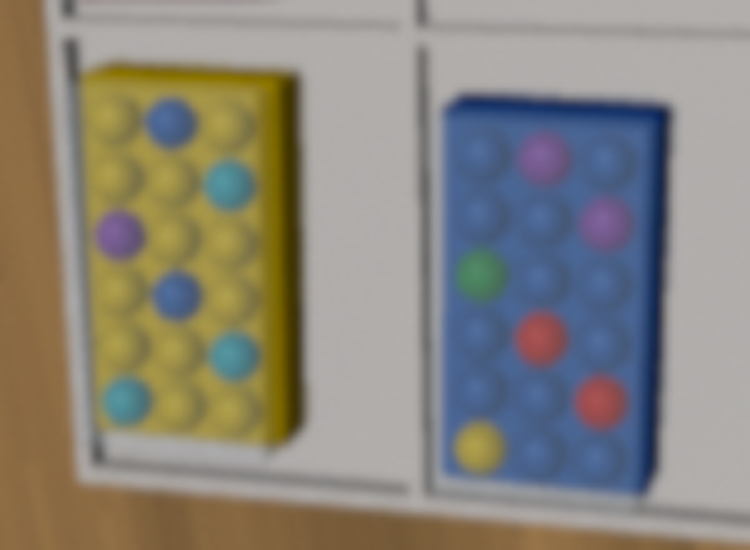

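```bash
cat > rk.py <<'E'
from h import *
d=np.load("w1.npz"); c=dict(fx=384.56346,fy=384.56346,cx=313.6896,cy=245.9728,world_from_camera=d["T"])
A=lambda l:[(225+a/5,90+b/5) for a,b in l]
B=lambda l:[(225+a/5,190+b/5) for a,b in l]
E
python3 - <<'E'
from rk import *
# rack points
for n,px,z in [("lowcorner",(303/1.25,357/1.25),.0205),("highcorner",(478/1.25,372/1.25),.067)]: print(n,onz(c,px,z))
m1=onz(c,A([(412,12)])[0],.044);m2=onz(c,A([(420,528)])[0],.044);m3=onz(c,B([(427,493)])[0],.044)
print("mid",m1,m2,m3,np.linalg.norm(m1-m2),np.linalg.norm(m3-m2))
r1=onz(c,A([(35,28)])[0],.022);r2=onz(c,A([(68,517)])[0],.022);r3=onz(c,B([(95,465)])[0],.022);print("low",r1,r2,r3)
for a,b in [(m1,m3),(r1,r3)]: print("yaw",np.arctan2(-(a-b)[0],(a-b)[1]))
E
```

```text
lowcorner [0.43905775 0.07756664 0.0205    ]
highcorner [0.60904301 0.05844575 0.067     ]
mid [0.55270955 0.29306451 0.044     ] [0.53970109 0.18403922 0.044     ] [0.52620973 0.07139696 0.044     ] 0.10979860260927786 0.1134473263337779
low [0.46872474 0.30315647 0.022     ] [0.45608874 0.19457103 0.022     ] [0.44208227 0.08132969 0.022     ]
yaw -0.1189829509323753
yaw -0.11953227559831028
```

```bash
cat >> rk.py <<'E'
yr=-.119; Rr=Rn.from_euler('z',yr).as_matrix()@Rn.from_euler('y',-.26).as_matrix()
P0=np.array([.545,.239,.036])
quads={"red":A([(45,90),(230,80),(258,492),(78,495)]),"purple":A([(433,42),(655,35),(650,476),(442,473)]),
"yellow":B([(83,78),(265,90),(275,445),(98,432)]),"blue":B([(445,108),(655,115),(642,492),(442,478)])}
E
python3 - <<'E'
from rk import *
for k,q in quads.items():
    for h in (.02,):
        P=np.array([Rr.T@(onplane(c,p,P0+Rr[:,2]*h,Rr[:,2])-P0) for p in q])
        e=[np.linalg.norm(P[i]-P[(i+1)%4]) for i in range(4)]
        cx=P.mean(0); l=(P[0]+P[1])/2-(P[2]+P[3])/2
        print(k,np.round(P[:,:2],4).tolist(),"ctr",np.round(cx,4),"sides",np.round(e,4),"yaw",np.round(np.arctan2(-l[0],l[1]),3), "world under",np.round(P0+Rr@np.array([cx[0],cx[1],0]),4))
E
```

```text
red [[-0.0768, 0.0405], [-0.0337, 0.0412], [-0.0309, -0.0462], [-0.075, -0.0477]] ctr [-0.0541 -0.003   0.02  ] sides [0.0431 0.0874 0.0442 0.0883] yaw 0.026 world under [0.4927 0.2422 0.0221]
purple [[0.0112, 0.0472], [0.0573, 0.0469], [0.0577, -0.041], [0.012, -0.0412]] ctr [0.0345 0.003  0.02  ] sides [0.0461 0.0879 0.0458 0.0884] yaw 0.007 world under [0.5785 0.238  0.0449]
yellow [[-0.0751, -0.0671], [-0.0301, -0.0684], [-0.0309, -0.1545], [-0.077, -0.155]] ctr [-0.0533 -0.1112  0.02  ] sides [0.045  0.0861 0.0461 0.0879] yaw -0.016 world under [0.4807 0.1347 0.0223]
blue [[0.0123, -0.0711], [0.0593, -0.0709], [0.0579, -0.1585], [0.0105, -0.1593]] ctr [ 0.035  -0.1149  0.02  ] sides [0.047  0.0876 0.0474 0.0882] yaw -0.018 world under [0.5649 0.1209 0.045 ]
```

```bash
python3 - <<'E'
from rk import *
def pr(n,px,h):
    for p in px: print(n,h,np.round(Rr.T@(onplane(c,p,P0+Rr[:,2]*h,Rr[:,2])-P0),4)[:2])
pr("red floor right",A([(273,95),(297,485)]),0)
pr("purple floor right",A([(677,45),(668,472)]),0)
pr("yellow floor right/top",B([(299,75),(303,440),(110,64),(270,72)]),0)
pr("blue floor right/top",B([(670,105),(657,480),(460,97)]),0)
pr("lowwall dark line",A([(38,50),(68,510)])+B([(70,60),(98,460)]),.0)
pr("lowwall inner edge",A([(38,50),(68,510)])+B([(70,60),(98,460)]),.008)
pr("mid dark line",A([(413,50),(420,500)])+B([(423,60),(428,470)]),.008)
pr("ydividers",A([(200,22),(600,5),(200,522),(600,530)])+B([(250,480),(600,505)]),.008)
E
```

```text
red floor right 0 [-0.0312  0.0395]
red floor right 0 [-0.0285 -0.0469]
purple floor right 0 [0.0588 0.0467]
purple floor right 0 [ 0.0587 -0.0424]
yellow floor right/top 0 [-0.0288 -0.0682]
yellow floor right/top 0 [-0.0308 -0.1604]
yellow floor right/top 0 [-0.0773 -0.067 ]
yellow floor right/top 0 [-0.036  -0.0677]
blue floor right/top 0 [ 0.0597 -0.0723]
blue floor right/top 0 [ 0.0584 -0.1632]
blue floor right/top 0 [ 0.0106 -0.0721]
lowwall dark line 0.0 [-0.0876  0.0508]
lowwall dark line 0.0 [-0.0875 -0.0541]
lowwall dark line 0.0 [-0.0878 -0.0663]
lowwall dark line 0.0 [-0.0872 -0.1706]
lowwall inner edge 0.008 [-0.0837  0.05  ]
lowwall inner edge 0.008 [-0.0836 -0.053 ]
lowwall inner edge 0.008 [-0.0839 -0.065 ]
lowwall inner edge 0.008 [-0.0833 -0.1673]
mid dark line 0.008 [0.0035 0.047 ]
mid dark line 0.008 [ 0.0035 -0.0488]
mid dark line 0.008 [ 0.004  -0.0624]
mid dark line 0.008 [ 0.0038 -0.1624]
ydividers 0.008 [-0.0447  0.0544]
ydividers 0.008 [0.0438 0.0543]
ydividers 0.008 [-0.0501 -0.055 ]
ydividers 0.008 [ 0.0449 -0.0545]
ydividers 0.008 [-0.0423 -0.1691]
ydividers 0.008 [ 0.046  -0.1676]
```

```bash
python3 - <<'E'
from h import *
rel([.50,-.19,.30],down(1.45))
E
```

```text
row: [-0.3614, 0.0037, 0.0008] [0.0003, -0.0002, -0.0073] min rows 7.2 t=2.4
```

```bash
python3 -m jog '[[-0.361,0.004,0,0,0,-0.007,0.5],[-0.361,0.004,0,0,0,-0.007,0.5],[-0.361,0.004,0,0,0,-0.007,0.5],[-0.361,0.004,0,0,0,-0.007,0.5],[-0.361,0.004,0,0,0,-0.007,0.5],[-0.361,0.004,0,0,0,-0.007,0.5],[-0.361,0.004,0,0,0,-0.007,0.5],[-0.361,0.004,0,0,0,-0.007,0.5],[-0.361,0.004,0,0,0,-0.007,0.5],[-0.361,0.004,0,0,0,-0.007,0.5],[-0.361,0.004,0,0,0,-0.007,0.5]]'
python3 - <<'E'
from h import *
w=cam("wrist"); save(w,"w2",k=1.25); np.savez("w2.npz",img=w["image"],T=w["world_from_camera"])
save(w,"w2z",(180,60,340,200),5)
print(np.round(w["world_from_camera"],4))
E
```

```text
time_s: 3.5
ee_pos: [0.5006, -0.1883, 0.301]
eef_rot: [3.141, -0.0, 1.451]
force: [-0.0, -0.4, 0.7]
grip_width: 0.0706
[[ 0.993  -0.1145 -0.0296  0.508 ]
 [-0.1182 -0.9566 -0.2664 -0.1118]
 [ 0.0022  0.2681 -0.9634  0.4814]
 [ 0.      0.      0.      1.    ]]
```

View pics/w2.png

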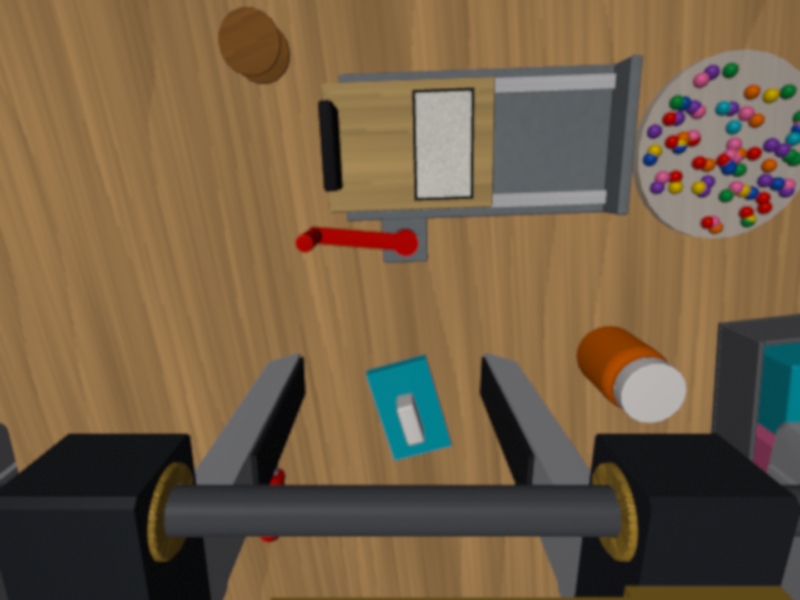

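```bash
cat > m.py <<'E'
from h import *
d=np.load("w2.npz"); c=dict(fx=384.56346,fy=384.56346,cx=313.6896,cy=245.9728,world_from_camera=d["T"]); im=d["img"]
E
python3 - <<'E'
from m import *
hsv=cv2.cvtColor(im,cv2.COLOR_RGB2HSV)
def quad(mask,roi,z,name):
    m=np.zeros_like(mask); x0,y0,x1,y1=roi; m[y0:y1,x0:x1]=mask[y0:y1,x0:x1]
    cs,_=cv2.findContours(m,cv2.RETR_EXTERNAL,cv2.CHAIN_APPROX_NONE); k=max(cs,key=cv2.contourArea)
    W=np.array([onz(c,p[0],z)[:2] for p in k],np.float32)*1000
    (cx,cy),(w,h),a=cv2.minAreaRect(W); print(name,"ctr",cx,cy,"size",w,h,"ang",a, "moment ctr",W.mean(0))
wh=((hsv[...,1]<40)&(hsv[...,2]>150)).astype(np.uint8)*255
quad(wh,(325,65,385,165),.03,"mat white")
teal=((hsv[...,0]>80)&(hsv[...,0]<100)&(hsv[...,1]>120)).astype(np.uint8)*255
quad(teal,(280,270,370,380),.016,"cap")
for n,p,z in [("hinge",(405/1.25,240/1.25),.035),("post top",(305/1.25,243/1.25),.086),("post base",(318/1.25,233/1.25),.033),
 ("plate top a",(322/1.25,101/1.25),.078),("plate top b",(330/1.25,190/1.25),.078),("stop ends",(640/1.25,57/1.25),.04),("",(628/1.25,212/1.25),.04),("grip top",(410/1.25,423/1.25),.046)]:
    print(n,np.round(onz(c,p,z),4))
E
```

```text
mat white ctr 556.9658203125 -92.92955017089844 size 86.8155288696289 46.85983657836914 ang 84.88667297363281 moment ctr [557.03656 -92.03607]
cap ctr 498.1399841308594 -354.1107482910156 size 64.18017578125 109.673095703125 ang 9.595869064331055 moment ctr [ 498.1719  -353.23312]
hinge [ 0.5138 -0.1722  0.035 ]
post top [ 0.4312 -0.158   0.086 ]
post base [ 0.4344 -0.1564  0.033 ]
plate top a [ 0.4611 -0.0513  0.078 ]
plate top b [ 0.457  -0.1186  0.078 ]
stop ends [ 0.7251 -0.0433  0.04  ]
 [ 0.7168 -0.1703  0.04  ]
grip top [ 0.4982 -0.3544  0.046 ]
```

View pics/w2z.png

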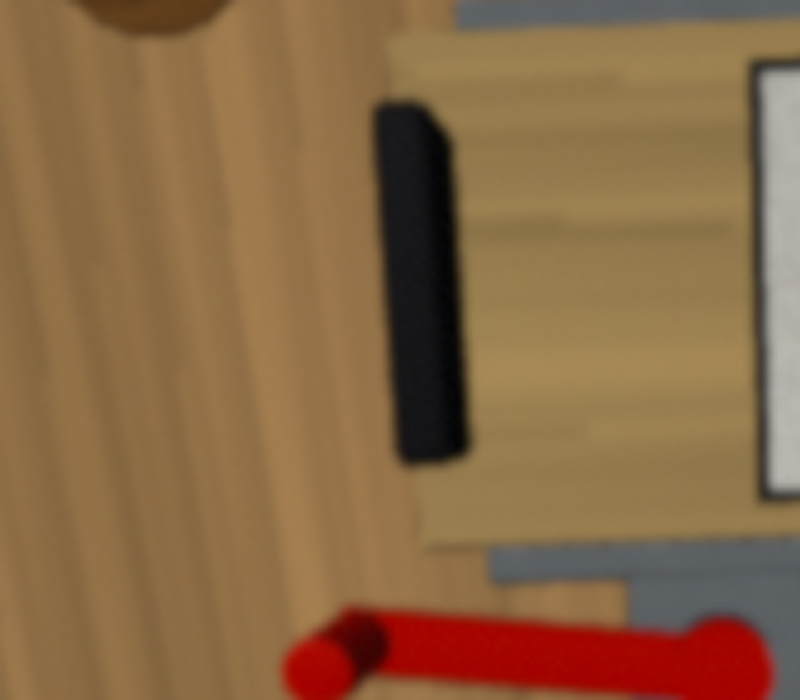

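```bash
python3 - <<'E'
from m import *
g=cv2.cvtColor(im,cv2.COLOR_RGB2GRAY).astype(float)
# white mat edges with subpixel threshold crossing along rows (left/right) and cols
L=[];R=[]
for r in range(80,152,3):
    row=g[r,326:386]; idx=np.where(row>135)[0]
    # keep run around center 355
    a=b=29
    while row[a-1]>120:a-=1
    while row[b+1]>120:b+=1
    sa=a-(row[a]-120)/(row[a]-row[a-1]); sb=b+(row[b]-120)/(row[b]-row[b+1])
    L.append(onz(c,(326+sa,r),.03)); R.append(onz(c,(326+sb,r),.03))
for n,X in (("L",L),("R",R)):
    X=np.array(X); p=np.polyfit(X[:,1],X[:,0],1); print(n,"dx/dy",p[0],"x at -.0925",np.polyval(p,-.0925),"resid",np.std(X[:,0]-np.polyval(p,X[:,1])))
T=[];Bm=[]
for q in range(337,374,3):
    col=g[66:170,q]; a=b=50
    while col[a-1]>120:a-=1
    while col[b+1]>120:b+=1
    sa=a-(col[a]-120)/(col[a]-col[a-1]); sb=b+(col[b]-120)/(col[b]-col[b+1])
    T.append(onz(c,(q,66+sa),.03)); Bm.append(onz(c,(q,66+sb),.03))
for n,X in (("T",T),("B",Bm)):
    X=np.array(X); p=np.polyfit(X[:,0],X[:,1],1); print(n,"dy/dx",p[0],"y at .557",np.polyval(p,.557),"resid",np.std(X[:,1]-np.polyval(p,X[:,0])))
# silver rails edges
E
```

```text
L dx/dy 0.08610486315110899 x at -.0925 0.5327597851440574 resid 8.769639001198569e-05
R dx/dy 0.08375909911504248 x at -.0925 0.5811988153530473 resid 8.794402084798585e-05
T dy/dx -0.08369951071318371 y at .557 -0.04862075017777039 resid 7.403014807206753e-05
B dy/dx -0.0812710152098614 y at .557 -0.1374151637091523 resid 0.00012138744976640005
```

```bash
cat >> h.py <<'E'
yr=-.119; Rr=Rn.from_euler('z',yr).as_matrix()@Rn.from_euler('y',-.26).as_matrix()
P0=np.array([.545,.239,.036])
TF=np.array([[0,1,0],[1,0,0],[0,0,-1.]])
cases={"blue":(.0345,-.115,-.018),"yellow":(-.0545,-.112,-.016),"red":(-.0545,-.003,.02),"purple":(.034,.003,.007)}
def pick(k,h):
    x,y,a=cases[k]; rel(P0+Rr@np.array([x,y,h]), Rr@Rn.from_euler('z',a).as_matrix()@TF)
YD=-.084; MAT=np.array([.557,-.093])
RD=Rn.from_euler('z',YD).as_matrix()
def place(i,dz,dx=0,dy=0):  # i = 0.. level
    m=MAT+(RD@np.array([dx,dy,0]))[:2]
    rel([m[0],m[1],.03+.03*i+dz],RD@TF)
E
python3 - <<'E'
from h import *
pick("blue",.08)
E
```

```text
row: [0.3145, 0.0058, 0.1789] [-0.165, 0.0013, 0.0111] min rows 7.2 t=3.5
```

```bash
python3 -m jog '[[0.3145,0.006,0.12,-0.165,0.001,0.011,0.5],[0.3145,0.006,0.12,-0.165,0.001,0.011,0.5],[0.3145,0.006,0.12,-0.165,0.001,0.011,0.5],[0.3145,0.006,0.12,-0.165,0.001,0.011,0.5],[0.3145,0.006,0.12,-0.165,0.001,0.011,0.5],[0.3145,0.006,0.12,-0.165,0.001,0.011,0.5],[0.3145,0.006,0.12,-0.165,0.001,0.011,0.5],[0.3145,0.006,0.179,-0.165,0.001,0.011,0.5],[0.3145,0.006,0.179,-0.165,0.001,0.011,0.5],[0.3145,0.006,0.179,-0.165,0.001,0.011,0.5],[0.3145,0.006,0.179,-0.165,0.001,0.011,0.5],[0.3145,0.006,0.179,-0.165,0.001,0.011,0.5]]'
python3 - <<'E'
from h import *
pick("blue",.011)
w=cam("wrist"); save(w,"w3",k=1.25)
E
```

```text
time_s: 4.75
ee_pos: [0.5451, 0.123, 0.1243]
eef_rot: [2.879, -0.005, 1.434]
force: [-0.9, 0.4, 0.3]
grip_width: 0.0709
row: [0.0001, -0.0018, 0.0708] [0.0019, -0.0002, -0.0005] min rows 1.4 t=4.8
```

View pics/w3.png

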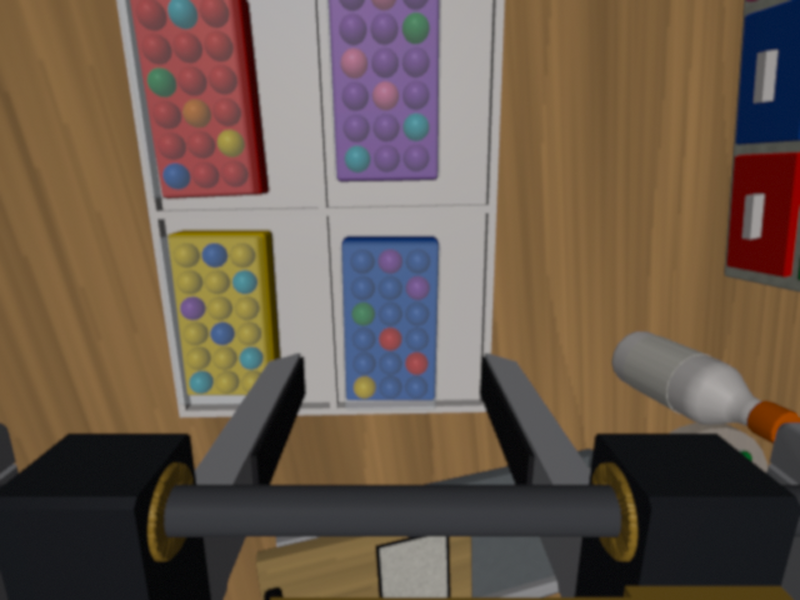

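```bash
python3 -m jog '[[0,-0.002,0.05,0.002,0,0,0.5],[0,-0.002,0.071,0.002,0,0,0.5],[0,-0.002,0.071,0.002,0,0,0.5],[0,-0.002,0.071,0.002,0,0,0.5],[0,-0.002,0.071,0.002,0,0,0.5],[0,-0.002,0.071,0.002,0,0,-0.3],[0,-0.002,0.071,0.002,0,0,-0.3],[0,-0.002,0.071,0.002,0,0,-0.3],[0,-0.002,0.071,0.002,0,0,-0.3],[0,-0.002,0.071,0.002,0,0,-0.3],[0,-0.002,0.071,0.002,0,0,-0.3]]' 40
python3 - <<'E'
from h import *
pick("blue",.011)
w=cam("wrist"); save(w,"w4",k=1)
E
```

```text
time_s: 5.9
ee_pos: [0.5616, 0.1212, 0.0556]
eef_rot: [2.881, -0.005, 1.434]
force: [-3.3, 0.3, 6.1]
grip_width: 0.0495
row: [0.0, 0.0, 0.0001] [0.0002, -0.0003, -0.0005] min rows 0.0 t=5.9
```

View pics/w4.png

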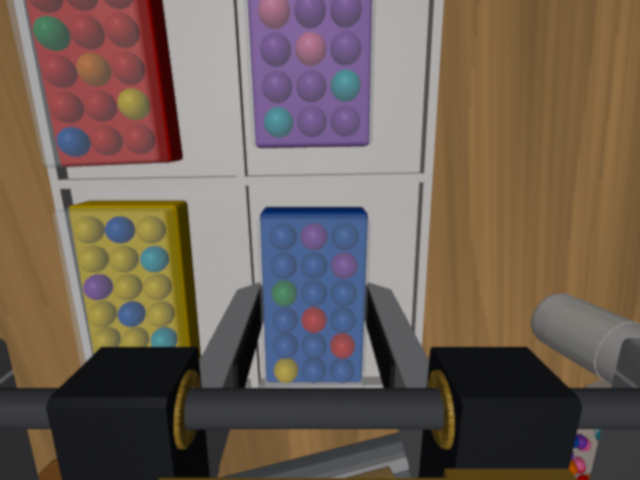

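```bash
python3 -m jog '[[0,0,-0.04,0,0,0,-0.3],[0,0,-0.09,0,0,0,-0.3],[0,0,-0.14,0,0,0,-0.3],[0,0,-0.14,0,0,0,-0.3],[0,0,-0.14,0,0,0,-0.3],[0,0,-0.14,0,0,0,-0.3]]'
python3 - <<'E'
from h import *
place(0,.09)
w=cam("wrist"); save(w,"w5",k=1); np.savez("w5.npz",img=w["image"],T=w["world_from_camera"])
E
```

```text
time_s: 6.55
ee_pos: [0.5253, 0.1252, 0.1893]
eef_rot: [2.884, -0.005, 1.434]
force: [-0.7, -0.6, -1.6]
grip_width: 0.0492
row: [-0.2122, 0.0417, 0.0816] [0.1642, 0.0015, -0.034] min rows 4.6 t=6.5
```

View pics/w5.png

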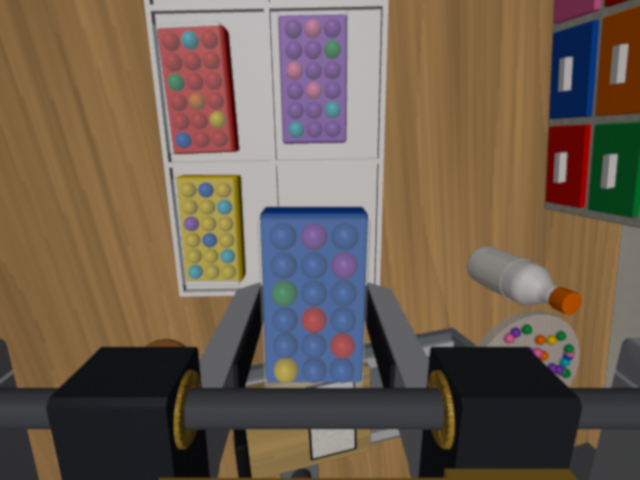

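```bash
cat >> h.py <<'E'
def inhand(c,pts,z=-.009):
    o=status.get_obs(); R0=Rn.from_euler('xyz',o["eef_rot"]).as_matrix()
    P=[R0.T@(onplane(c,p,o["ee_pos"]+R0[:,2]*z,R0[:,2])-o["ee_pos"]) for p in pts]
    print("inhand",np.round(np.array(P),4).tolist(),"mean",np.round(np.mean(P,0),4))
E
python3 - <<'E'
from h import *
d=np.load("w5.npz"); c=dict(fx=384.56346,fy=384.56346,cx=313.6896,cy=245.9728,world_from_camera=d["T"])
inhand(c,[(263,215),(366,216),(362,382),(265,382)])
E
```

```text
inhand [[0.0436, -0.0239, -0.009], [0.0432, 0.0229, -0.009], [-0.0437, 0.0241, -0.009], [-0.0437, -0.0259, -0.009]] mean [-0.0001 -0.0007 -0.009 ]
```

```bash
python3 -m jog '[[-0.212,0.042,0.03,0.164,0.0015,-0.034,-0.3],[-0.212,0.042,0.03,0.164,0.0015,-0.034,-0.3],[-0.212,0.042,0.03,0.164,0.0015,-0.034,-0.3],[-0.212,0.042,0.03,0.164,0.0015,-0.034,-0.3],[-0.212,0.042,0.0816,0.164,0.0015,-0.034,-0.3],[-0.212,0.042,0.0816,0.164,0.0015,-0.034,-0.3],[-0.212,0.042,0.0816,0.164,0.0015,-0.034,-0.3],[-0.212,0.042,0.0816,0.164,0.0015,-0.034,-0.3],[-0.212,0.042,0.0816,0.164,0.0015,-0.034,-0.3],[-0.212,0.042,0.0816,0.164,0.0015,-0.034,-0.3]]'
python3 - <<'E'
from h import *
place(0,.012)
w=cam("wrist"); save(w,"w6",k=1); np.savez("w6.npz",img=w["image"],T=w["world_from_camera"])
E
```

```text
time_s: 7.6
ee_pos: [0.5576, -0.0922, 0.1212]
eef_rot: [3.14, 0.0, 1.488]
force: [-0.2, -0.0, -0.6]
grip_width: 0.0495
row: [-0.0008, -0.0007, 0.0792] [0.0012, 0.0003, 0.0007] min rows 1.6 t=7.6
```

View pics/w6.png

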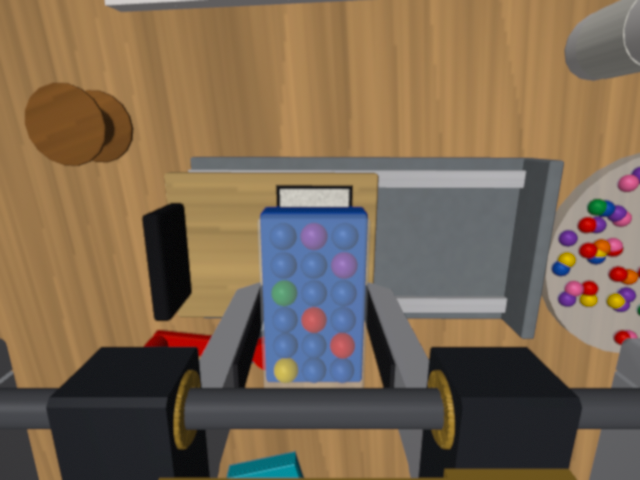

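```bash
python3 - <<'E'
from h import *
d=np.load("w6.npz"); c=dict(fx=384.56346,fy=384.56346,cx=313.6896,cy=245.9728,world_from_camera=d["T"])
for p in [(276,185),(353,185)]:
    X=onz(c,p,.03); print(np.round(X,4), np.round(RD.T@(X-np.array([*MAT,.03])),4))
E
python3 -m jog '[[-0.001,-0.001,0.04,0.001,0,0.001,-0.3],[-0.001,-0.001,0.07,0.001,0,0.001,-0.3],[-0.001,-0.001,0.078,0.001,0,0.001,-0.3],[-0.001,-0.001,0.0792,0.001,0,0.001,-0.3],[-0.001,-0.001,0.0792,0.001,0,0.001,-0.3],[-0.001,-0.001,0.0792,0.001,0,0.001,-0.3],[-0.001,-0.001,0.0792,0.001,0,0.001,-0.3]]'
```

```text
[ 0.5339 -0.0444  0.03  ] [-0.0271  0.0465 -0.    ]
[ 0.5878 -0.0489  0.03  ] [ 0.027   0.0466 -0.    ]
time_s: 8.35
ee_pos: [0.5569, -0.0933, 0.0425]
eef_rot: [3.141, 0.001, 1.486]
force: [-0.6, 0.0, -1.8]
grip_width: 0.0497
```

```bash
python3 -m jog '[[0,0,0.0017,0,0,0,-0.3],[0,0,0.0017,0,0,0,-0.3],[0,0,0.0017,0,0,0,-0.3],[0,0,0.0017,0,0,0,0.3],[0,0,0.0017,0,0,0,0.5],[0,0,0.0017,0,0,0,0.5],[0,0,0.0017,0,0,0,0.5],[0,0,-0.04,0,0,0,0.5],[0,0,-0.09,0,0,0,0.5],[0,0,-0.14,0,0,0,0.5],[0,0,-0.14,0,0,0,0.5],[0,0,-0.14,0,0,0,0.5]]'
python3 - <<'E'
from h import *
pick("yellow",.08)
w=cam("wrist"); save(w,"w7",k=1); np.savez("w7.npz",img=w["image"],T=w["world_from_camera"])
E
```

```text
time_s: 9.55
ee_pos: [0.557, -0.0933, 0.1832]
eef_rot: [3.139, 0.001, 1.486]
force: [0.6, -0.0, -1.2]
grip_width: 0.0705
row: [0.2207, -0.1173, 0.0834] [-0.1638, -0.0011, 0.032] min rows 5.3 t=9.6
```

View pics/w7.png

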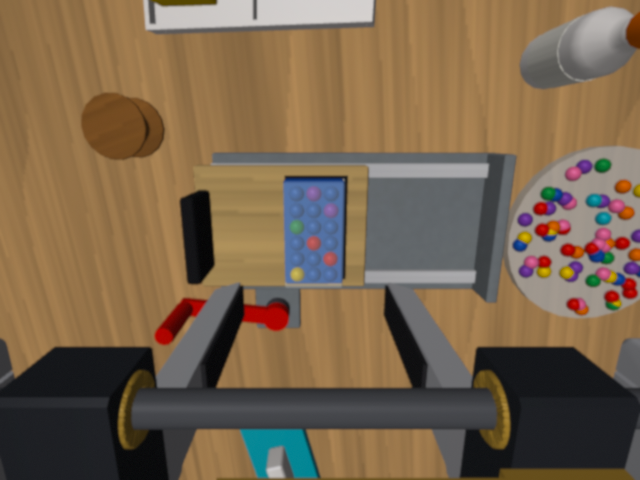

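```bash
python3 -m jog '[[0.22,-0.117,0.04,-0.164,-0.001,0.032,0.5],[0.22,-0.117,0.04,-0.164,-0.001,0.032,0.5],[0.22,-0.117,0.04,-0.164,-0.001,0.032,0.5],[0.22,-0.117,0.04,-0.164,-0.001,0.032,0.5],[0.22,-0.117,0.04,-0.164,-0.001,0.032,0.5],[0.2207,-0.1173,0.083,-0.164,-0.001,0.032,0.5],[0.2207,-0.1173,0.083,-0.164,-0.001,0.032,0.5],[0.2207,-0.1173,0.083,-0.164,-0.001,0.032,0.5],[0.2207,-0.1173,0.083,-0.164,-0.001,0.032,0.5],[0.2207,-0.1173,0.083,-0.164,-0.001,0.032,0.5]]'
python3 - <<'E'
from h import *
pick("yellow",.011)
w=cam("wrist"); save(w,"w8",k=1)
E
```

```text
time_s: 10.6
ee_pos: [0.4591, 0.1359, 0.0999]
eef_rot: [2.882, -0.005, 1.435]
force: [-0.1, 0.0, -0.2]
grip_width: 0.0705
row: [0.0006, -0.0003, 0.0695] [-0.0004, -0.0003, -0.0012] min rows 1.4 t=10.6
```

View pics/w8.png

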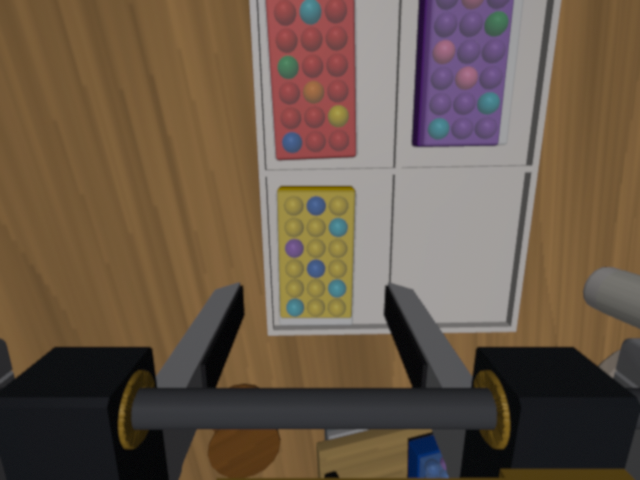

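```bash
python3 -m jog '[[0.0006,0,0.05,0,0,-0.001,0.5],[0.0006,0,0.0695,0,0,-0.001,0.5],[0.0006,0,0.0695,0,0,-0.001,0.5],[0.0006,0,0.0695,0,0,-0.001,0.5],[0.0006,0,0.0695,0,0,-0.001,0.5],[0.0006,0,0.0695,0,0,-0.001,-0.3],[0.0006,0,0.0695,0,0,-0.001,-0.3],[0.0006,0,0.0695,0,0,-0.001,-0.3],[0.0006,0,0.0695,0,0,-0.001,-0.3],[0.0006,0,0.0695,0,0,-0.001,-0.3]]'
python3 -m jog '[[0,0,-0.04,0,0,0,-0.3],[0,0,-0.09,0,0,0,-0.3],[0,0,-0.14,0,0,0,-0.3],[0,0,-0.15,0,0,0,-0.3],[0,0,-0.15,0,0,0,-0.3],[0,0,-0.15,0,0,0,-0.3]]'
python3 - <<'E'
from h import *
place(1,.07)
w=cam("wrist"); save(w,"w9",k=1); np.savez("w9.npz",img=w["image"],T=w["world_from_camera"])
E
```

```text
time_s: 11.65
ee_pos: [0.477, 0.1346, 0.0331]
eef_rot: [2.882, -0.005, 1.436]
force: [-2.8, -0.7, 8.4]
grip_width: 0.0497
time_s: 12.25
ee_pos: [0.4383, 0.1389, 0.1766]
eef_rot: [2.883, -0.004, 1.436]
force: [0.9, -0.0, -1.2]
grip_width: 0.0494
row: [-0.214, 0.1321, 0.0822] [0.1645, 0.0015, -0.0323] min rows 5.3 t=12.2
```

View pics/w9.png

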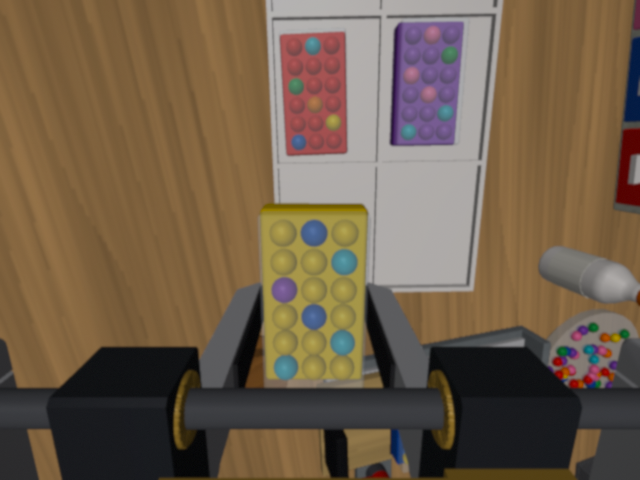

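```bash
python3 -m jog '[[-0.2155,0.132,0.03,0.1645,0.0015,-0.032,-0.3],[-0.2155,0.132,0.03,0.1645,0.0015,-0.032,-0.3],[-0.2155,0.132,0.03,0.1645,0.0015,-0.032,-0.3],[-0.2155,0.132,0.03,0.1645,0.0015,-0.032,-0.3],[-0.2155,0.132,0.03,0.1645,0.0015,-0.032,-0.3],[-0.2155,0.132,0.082,0.1645,0.0015,-0.032,-0.3],[-0.2155,0.132,0.082,0.1645,0.0015,-0.032,-0.3],[-0.2155,0.132,0.082,0.1645,0.0015,-0.032,-0.3],[-0.2155,0.132,0.082,0.1645,0.0015,-0.032,-0.3],[-0.2155,0.132,0.082,0.1645,0.0015,-0.032,-0.3]]'
python3 - <<'E'
from h import *
place(1,.012,0,-.0015)
w=cam("wrist"); save(w,"w10",k=1); np.savez("w10.npz",img=w["image"],T=w["world_from_camera"])
inhand(w,[(263,212),(366,212),(362,379),(265,379)])
E
```

```text
time_s: 13.3
ee_pos: [0.5569, -0.0939, 0.1313]
eef_rot: [3.14, 0.001, 1.487]
force: [-0.5, 0.9, -0.4]
grip_width: 0.0497
row: [-0.0006, -0.0, 0.0593] [0.0008, 0.0004, 0.0004] min rows 1.2 t=13.3
inhand [[0.0452, -0.0243, -0.009], [0.0452, 0.0223, -0.009], [-0.0415, 0.0235, -0.009], [-0.0415, -0.0262, -0.009]] mean [ 0.0018 -0.0012 -0.009 ]
```

View pics/w10.png

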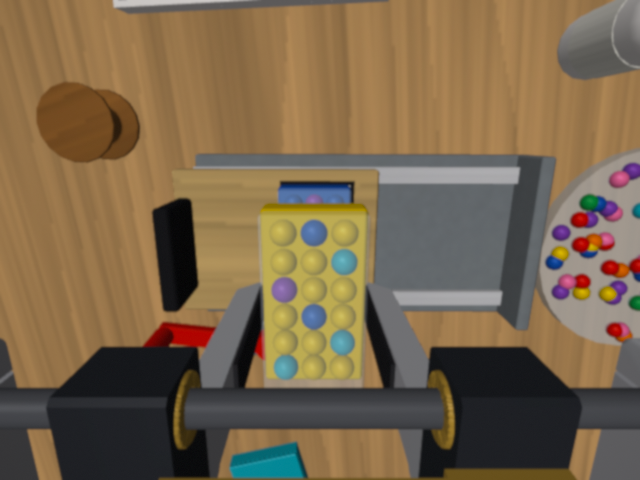

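```bash
python3 -m jog '[[-0.001,0,0.04,0.001,0,0,-0.3],[-0.001,0,0.056,0.001,0,0,-0.3],[-0.001,0,0.0605,0.001,0,0,-0.3],[-0.001,0,0.0605,0.001,0,0,-0.3],[-0.001,0,0.0605,0.001,0,0,-0.3],[-0.001,0,0.0605,0.001,0,0,-0.3],[-0.001,0,0.0605,0.001,0,0,0.3],[-0.001,0,0.0605,0.001,0,0,0.5],[-0.001,0,0.0605,0.001,0,0,0.5],[-0.001,0,0.0605,0.001,0,0,0.5]]'
python3 -m jog '[[0,0,-0.04,0,0,0,0.5],[0,0,-0.09,0,0,0,0.5],[0,0,-0.12,0,0,0,0.5],[0,0,-0.12,0,0,0,0.5],[0,0,-0.12,0,0,0,0.5]]'
python3 - <<'E'
from h import *
pick("red",.08)
w=cam("wrist"); save(w,"w11",k=1); np.savez("w11.npz",img=w["image"],T=w["world_from_camera"])
E
```

```text
time_s: 14.35
ee_pos: [0.5568, -0.095, 0.0707]
eef_rot: [-3.141, 0.001, 1.487]
force: [-0.2, -0.4, -0.3]
grip_width: 0.0701
time_s: 14.85
ee_pos: [0.5568, -0.0949, 0.1905]
eef_rot: [-3.141, 0.001, 1.487]
force: [0.4, -0.8, -1.0]
grip_width: 0.0708
row: [0.3315, -0.1129, 0.091] [-0.1656, -0.0041, 0.0099] min rows 7.2 t=14.8
```

View pics/w11.png

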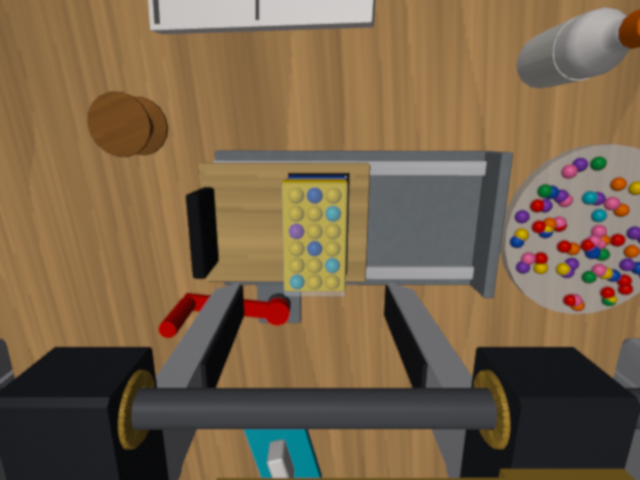

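```bash
python3 -m jog '[[0.3315,-0.113,0.04,-0.1656,-0.004,0.01,0.5],[0.3315,-0.113,0.04,-0.1656,-0.004,0.01,0.5],[0.3315,-0.113,0.04,-0.1656,-0.004,0.01,0.5],[0.3315,-0.113,0.04,-0.1656,-0.004,0.01,0.5],[0.3315,-0.113,0.04,-0.1656,-0.004,0.01,0.5],[0.3315,-0.113,0.04,-0.1656,-0.004,0.01,0.5],[0.3315,-0.113,0.04,-0.1656,-0.004,0.01,0.5],[0.3315,-0.113,0.091,-0.1656,-0.004,0.01,0.5],[0.3315,-0.113,0.091,-0.1656,-0.004,0.01,0.5],[0.3315,-0.113,0.091,-0.1656,-0.004,0.01,0.5],[0.3315,-0.113,0.091,-0.1656,-0.004,0.01,0.5]]'
python3 - <<'E'
from h import *
pick("red",.011)
w=cam("wrist"); save(w,"w12",k=1); np.savez("w12.npz",img=w["image"],T=w["world_from_camera"])
E
```

```text
time_s: 16.0
ee_pos: [0.4722, 0.2442, 0.1]
eef_rot: [2.882, 0.004, 1.469]
force: [0.0, 0.8, 0.7]
grip_width: 0.0705
row: [0.0004, -0.0004, 0.0696] [-0.0005, -0.0004, -0.0012] min rows 1.4 t=16.0
```

View pics/w12.png

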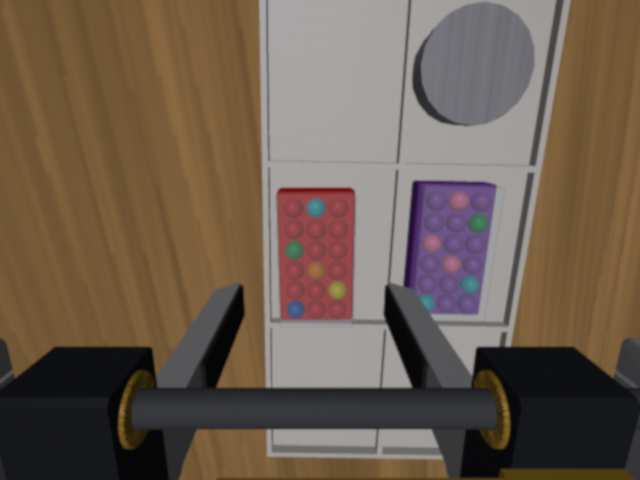

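```bash
python3 -m jog '[[0.0004,0,0.05,0,0,-0.001,0.5],[0.0004,0,0.0695,0,0,-0.001,0.5],[0.0004,0,0.0695,0,0,-0.001,0.5],[0.0004,0,0.0695,0,0,-0.001,0.5],[0.0004,0,0.0695,0,0,-0.001,0.5],[0.0004,0,0.0695,0,0,-0.001,-0.3],[0.0004,0,0.0695,0,0,-0.001,-0.3],[0.0004,0,0.0695,0,0,-0.001,-0.3],[0.0004,0,0.0695,0,0,-0.001,-0.3],[0.0004,0,0.0695,0,0,-0.001,-0.3]]'
python3 -m jog '[[0,0,-0.04,0,0,0,-0.3],[0,0,-0.09,0,0,0,-0.3],[0,0,-0.14,0,0,0,-0.3],[0,0,-0.18,0,0,0,-0.3],[0,0,-0.18,0,0,0,-0.3],[0,0,-0.18,0,0,0,-0.3]]'
python3 - <<'E'
from h import *
place(2,.07)
w=cam("wrist"); save(w,"w13",k=1); np.savez("w13.npz",img=w["image"],T=w["world_from_camera"])
E
```

```text
time_s: 17.05
ee_pos: [0.4903, 0.2428, 0.0337]
eef_rot: [2.881, 0.004, 1.471]
force: [-2.8, -0.2, 7.1]
grip_width: 0.0495
time_s: 17.65
ee_pos: [0.4441, 0.2481, 0.2076]
eef_rot: [2.881, 0.003, 1.471]
force: [0.9, -0.1, -2.2]
grip_width: 0.0494
row: [-0.328, 0.1288, 0.0848] [0.1662, 0.0034, -0.0096] min rows 7.2 t=17.6
```

View pics/w13.png

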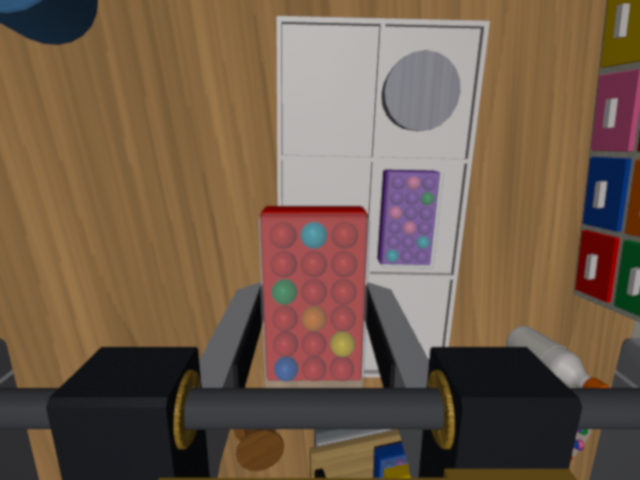

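```bash
python3 -m jog '[[-0.3285,0.129,0.03,0.166,0.003,-0.0096,-0.3],[-0.3285,0.129,0.03,0.166,0.003,-0.0096,-0.3],[-0.3285,0.129,0.03,0.166,0.003,-0.0096,-0.3],[-0.3285,0.129,0.03,0.166,0.003,-0.0096,-0.3],[-0.3285,0.129,0.03,0.166,0.003,-0.0096,-0.3],[-0.3285,0.129,0.03,0.166,0.003,-0.0096,-0.3],[-0.3285,0.129,0.03,0.166,0.003,-0.0096,-0.3],[-0.3285,0.129,0.084,0.166,0.003,-0.0096,-0.3],[-0.3285,0.129,0.084,0.166,0.003,-0.0096,-0.3],[-0.3285,0.129,0.084,0.166,0.003,-0.0096,-0.3],[-0.3285,0.129,0.084,0.166,0.003,-0.0096,-0.3],[-0.3285,0.129,0.084,0.166,0.003,-0.0096,-0.3]]'
python3 - <<'E'
from h import *
place(2,.011,0,-.0005)
w=cam("wrist"); save(w,"w14",k=1); np.savez("w14.npz",img=w["image"],T=w["world_from_camera"])
inhand(w,[(263,214),(366,214),(362,381),(265,381)])
E
```

```text
time_s: 18.9
ee_pos: [0.5569, -0.0932, 0.1614]
eef_rot: [3.141, 0.002, 1.488]
force: [0.3, -0.1, -1.7]
grip_width: 0.0496
row: [-0.0002, 0.0, 0.0604] [0.0003, 0.0014, 0.0005] min rows 1.2 t=18.9
inhand [[0.0443, -0.0243, -0.009], [0.0443, 0.0223, -0.009], [-0.0427, 0.0235, -0.009], [-0.0427, -0.0263, -0.009]] mean [ 0.0008 -0.0012 -0.009 ]
```

View pics/w14.png

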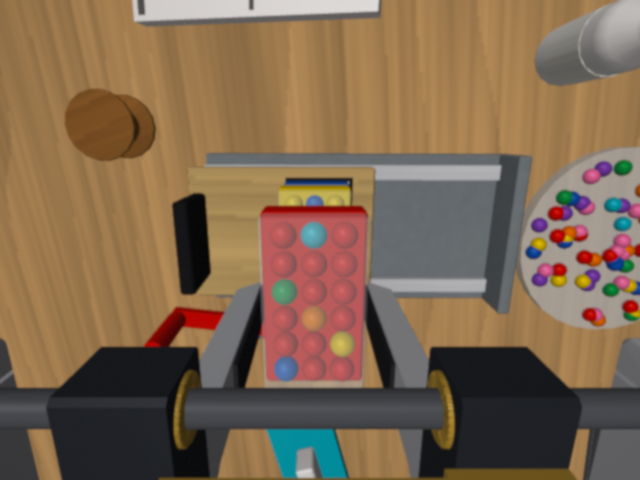

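```bash
python3 -m jog '[[0,0,0.04,0,0.0014,0,-0.3],[0,0,0.056,0,0.0014,0,-0.3],[0,0,0.0603,0,0.0014,0,-0.3],[0,0,0.0603,0,0.0014,0,-0.3],[0,0,0.0603,0,0.0014,0,-0.3],[0,0,0.0603,0,0.0014,0,-0.3],[0,0,0.0603,0,0.0014,0,0.3],[0,0,0.0603,0,0.0014,0,0.5],[0,0,0.0603,0,0.0014,0,0.5],[0,0,0.0603,0,0.0014,0,0.5]]'
python3 -m jog '[[0,0,-0.04,0,0,0,0.5],[0,0,-0.09,0,0,0,0.5],[0,0,-0.1,0,0,0,0.5],[0,0,-0.1,0,0,0,0.5],[0,0,-0.1,0,0,0,0.5]]'
python3 - <<'E'
from h import *
pick("purple",.08)
w=cam("wrist"); save(w,"w15",k=1); np.savez("w15.npz",img=w["image"],T=w["world_from_camera"])
E
```

```text
time_s: 19.95
ee_pos: [0.5569, -0.0934, 0.101]
eef_rot: [3.141, 0.0, 1.488]
force: [-0.4, 0.2, 0.5]
grip_width: 0.0703
time_s: 20.45
ee_pos: [0.5564, -0.0933, 0.1996]
eef_rot: [-3.14, -0.0, 1.488]
force: [-0.3, 0.8, 0.4]
grip_width: 0.0708
row: [0.3328, -0.0265, 0.0776] [-0.1663, -0.0036, 0.0182] min rows 6.9 t=20.4
```

View pics/w15.png

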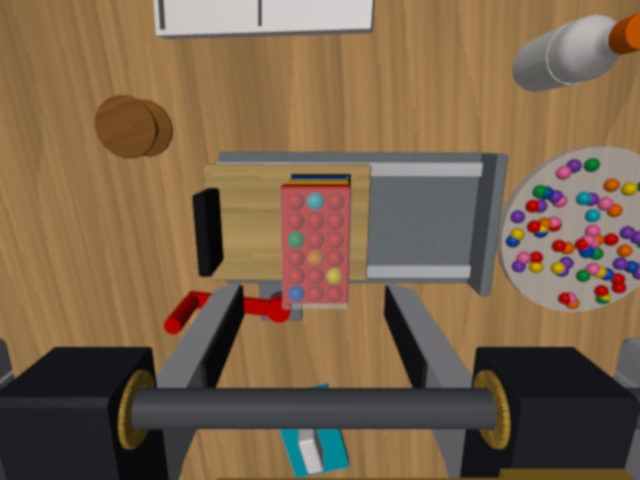

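```bash
python3 -m jog '[[0.333,-0.0265,0.03,-0.166,-0.0036,0.018,0.5],[0.333,-0.0265,0.03,-0.166,-0.0036,0.018,0.5],[0.333,-0.0265,0.03,-0.166,-0.0036,0.018,0.5],[0.333,-0.0265,0.03,-0.166,-0.0036,0.018,0.5],[0.333,-0.0265,0.03,-0.166,-0.0036,0.018,0.5],[0.333,-0.0265,0.03,-0.166,-0.0036,0.018,0.5],[0.333,-0.0265,0.03,-0.166,-0.0036,0.018,0.5],[0.333,-0.0265,0.0776,-0.166,-0.0036,0.018,0.5],[0.333,-0.0265,0.0776,-0.166,-0.0036,0.018,0.5],[0.333,-0.0265,0.0776,-0.166,-0.0036,0.018,0.5],[0.333,-0.0265,0.0776,-0.166,-0.0036,0.018,0.5]]'
python3 - <<'E'
from h import *
pick("purple",.011)
w=cam("wrist"); save(w,"w16",k=1)
E
```

```text
time_s: 21.6
ee_pos: [0.5581, 0.2402, 0.1233]
eef_rot: [2.882, 0.001, 1.458]
force: [-0.1, -0.0, 0.3]
grip_width: 0.0706
row: [0.0002, -0.0009, 0.0701] [-0.0, -0.0004, -0.0006] min rows 1.4 t=21.6
```

View pics/w16.png

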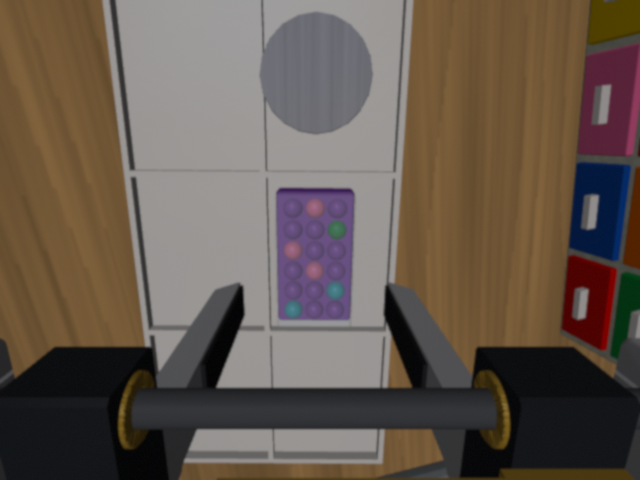

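```bash
python3 -m jog '[[0.0002,-0.001,0.05,0,0,-0.001,0.5],[0.0002,-0.001,0.07,0,0,-0.001,0.5],[0.0002,-0.001,0.07,0,0,-0.001,0.5],[0.0002,-0.001,0.07,0,0,-0.001,0.5],[0.0002,-0.001,0.07,0,0,-0.001,0.5],[0.0002,-0.001,0.07,0,0,-0.001,-0.3],[0.0002,-0.001,0.07,0,0,-0.001,-0.3],[0.0002,-0.001,0.07,0,0,-0.001,-0.3],[0.0002,-0.001,0.07,0,0,-0.001,-0.3],[0.0002,-0.001,0.07,0,0,-0.001,-0.3]]'
python3 -m jog '[[0,0,-0.04,0,0,0,-0.3],[0,0,-0.09,0,0,0,-0.3],[0,0,-0.14,0,0,0,-0.3],[0,0,-0.18,0,0,0,-0.3],[0,0,-0.18,0,0,0,-0.3],[0,0,-0.18,0,0,0,-0.3]]'
python3 - <<'E'
from h import *
place(3,.07)
w=cam("wrist"); save(w,"w17",k=1); np.savez("w17.npz",img=w["image"],T=w["world_from_camera"])
E
```

```text
time_s: 22.65
ee_pos: [0.5754, 0.2387, 0.0563]
eef_rot: [2.88, 0.001, 1.459]
force: [-2.6, 0.2, 6.4]
grip_width: 0.0494
time_s: 23.25
ee_pos: [0.529, 0.244, 0.2301]
eef_rot: [2.88, 0.0, 1.459]
force: [-0.1, -0.1, -1.7]
grip_width: 0.05
row: [-0.3318, 0.0526, 0.0557] [0.1665, 0.0025, -0.0173] min rows 6.8 t=23.2
```

View pics/w17.png

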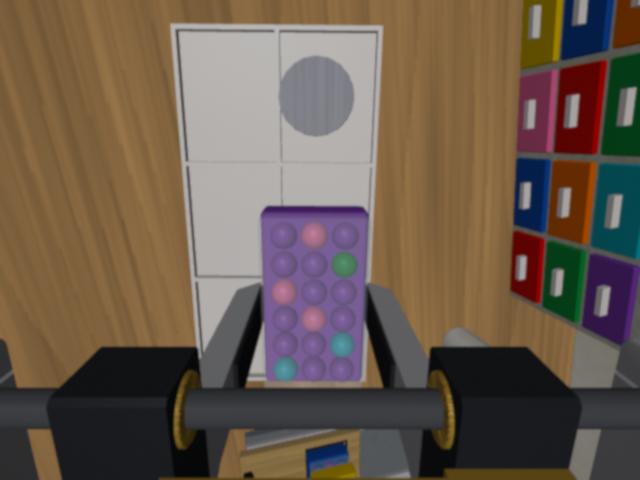

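Held at 50 mm, case top edge row about 214, as for red (offset +0.5 mm).

```bash
python3 -m jog '[[-0.3323,0.0526,0.01,0.1665,0.0025,-0.017,-0.3],[-0.3323,0.0526,0.01,0.1665,0.0025,-0.017,-0.3],[-0.3323,0.0526,0.01,0.1665,0.0025,-0.017,-0.3],[-0.3323,0.0526,0.01,0.1665,0.0025,-0.017,-0.3],[-0.3323,0.0526,0.01,0.1665,0.0025,-0.017,-0.3],[-0.3323,0.0526,0.01,0.1665,0.0025,-0.017,-0.3],[-0.3323,0.0526,0.01,0.1665,0.0025,-0.017,-0.3],[-0.3323,0.0526,0.055,0.1665,0.0025,-0.017,-0.3],[-0.3323,0.0526,0.055,0.1665,0.0025,-0.017,-0.3],[-0.3323,0.0526,0.055,0.1665,0.0025,-0.017,-0.3],[-0.3323,0.0526,0.055,0.1665,0.0025,-0.017,-0.3],[-0.3323,0.0526,0.055,0.1665,0.0025,-0.017,-0.3]]'
python3 - <<'E'
from h import *
place(3,.011,0,-.0006)
w=cam("wrist"); save(w,"w18",k=1); np.savez("w18.npz",img=w["image"],T=w["world_from_camera"])
E
```

```text
time_s: 24.5
ee_pos: [0.5567, -0.0932, 0.191]
eef_rot: [-3.141, 0.001, 1.487]
force: [-0.2, -0.2, -1.3]
grip_width: 0.0494
row: [-0.0003, 0.0003, 0.06] [-0.0002, 0.0009, 0.0003] min rows 1.2 t=24.5
```

View pics/w18.png

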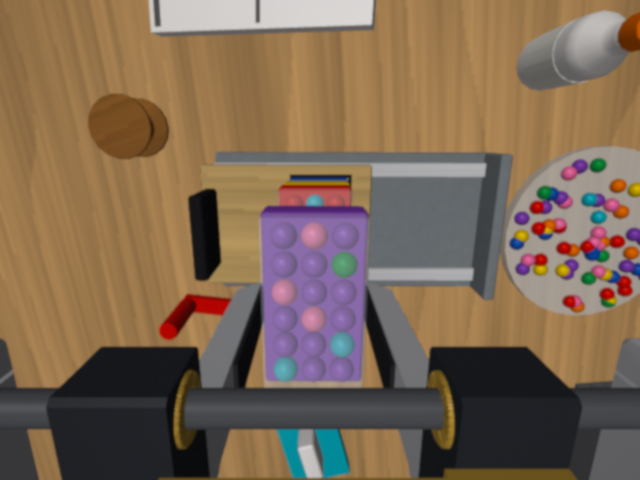

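```bash
python3 -m jog '[[0,0,0.04,0,0.001,0,-0.3],[0,0,0.056,0,0.001,0,-0.3],[0,0,0.06,0,0.001,0,-0.3],[0,0,0.06,0,0.001,0,-0.3],[0,0,0.06,0,0.001,0,-0.3],[0,0,0.06,0,0.001,0,-0.3],[0,0,0.06,0,0.001,0,0.3],[0,0,0.06,0,0.001,0,0.5],[0,0,0.06,0,0.001,0,0.5],[0,0,0.06,0,0.001,0,0.5]]'
python3 -m jog '[[0,0,-0.04,0,0,0,0.5],[0,0,-0.09,0,0,0,0.5],[0,0,-0.14,0,0,0,0.5],[-0.05,0,-0.15,0,0,0,0.5],[-0.1,0,-0.15,0,0,0,0.5],[-0.15,0,-0.15,0,0,0,0.5],[-0.2,0,-0.15,0,0,0,0.5],[-0.25,0,-0.15,0,0,0,0.5],[-0.3,0,-0.15,0,0,0,0.5],[-0.3,0,-0.15,0,0,0,0.5],[-0.3,0,-0.15,0,0,0,0.5]]'
python3 - <<'E'
from h import *
w=cam("wrist"); save(w,"w19",k=1.25); np.savez("w19.npz",img=w["image"],T=w["world_from_camera"])
E
```

```text
time_s: 25.55
ee_pos: [0.5566, -0.0934, 0.1309]
eef_rot: [-3.141, -0.0, 1.487]
force: [-0.1, 0.1, -0.2]
grip_width: 0.0705
time_s: 26.65
ee_pos: [0.5312, -0.3931, 0.28]
eef_rot: [-3.14, -0.001, 1.485]
force: [-0.1, 0.4, 0.2]
grip_width: 0.0707
```

View pics/w19.png

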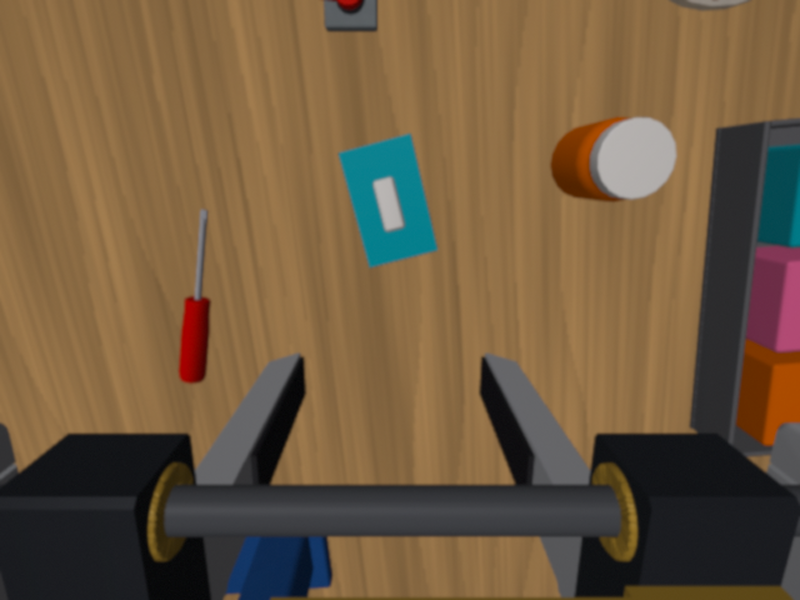

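```bash
cat > cp.py <<'E'
from h import *
def meas(f):
    d=np.load(f); c=dict(fx=384.56346,fy=384.56346,cx=313.6896,cy=245.9728,world_from_camera=d["T"]); im=d["img"]
    hsv=cv2.cvtColor(im,cv2.COLOR_RGB2HSV)
    def big(mask,roi):
        m=np.zeros_like(mask);x0,y0,x1,y1=roi;m[y0:y1,x0:x1]=mask[y0:y1,x0:x1]
        cs,_=cv2.findContours(m,cv2.RETR_EXTERNAL,cv2.CHAIN_APPROX_NONE); return max(cs,key=cv2.contourArea)
    teal=((hsv[...,0]>80)&(hsv[...,0]<100)&(hsv[...,1]>120)).astype(np.uint8)*255
    k=big(teal,(200,60,420,300)); W=np.array([onz(c,p[0],.016)[:2] for p in k],np.float32)*1000; print("cap top",cv2.minAreaRect(W))
    x,y,w,h=cv2.boundingRect(k)
    wh=((hsv[...,1]<60)&(hsv[...,2]>120)).astype(np.uint8)*255
    k=big(wh,(x,y,x+w,y+h)); W=np.array([onz(c,p[0],.046)[:2] for p in k],np.float32)*1000; print("grip",cv2.minAreaRect(W))
E
python3 - <<'E'
from cp import *
meas("w19.npz")
s=cam("scene");d=cam("side"); save(s,"s3",(170,120,370,270),4);save(d,"d3",(260,210,420,330),5)
E
```

```text
cap top ((531.2167358398438, -340.7976379394531), (64.42843627929688, 104.336669921875), 9.554755210876465)
grip ((531.0305786132812, -340.5832824707031), (17.511945724487305, 43.420204162597656), 9.225357055664062)
```

View pics/s3.png

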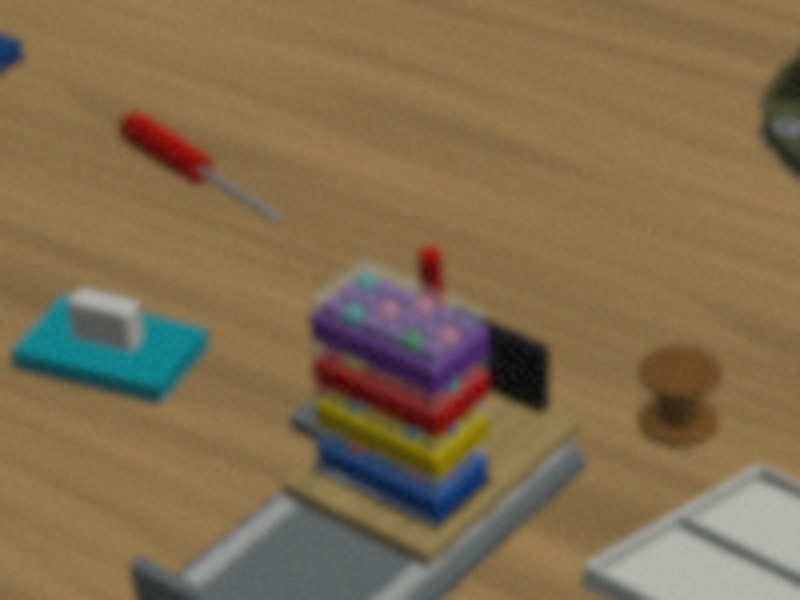

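View pics/d3.png

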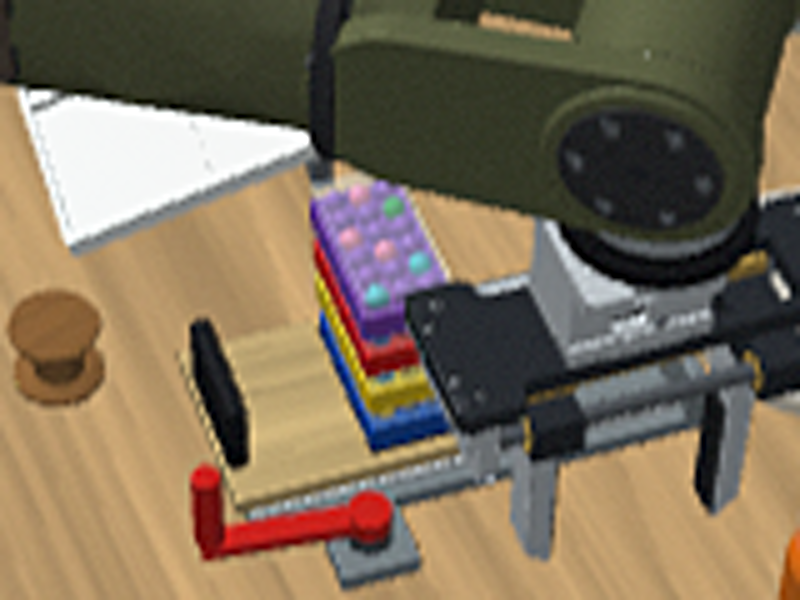

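```bash
python3 - <<'E'
from h import *
rel([.5311,-.3407,.10],Rn.from_euler('z',.163).as_matrix()@TF)
E
```

```text
row: [0.0501, -0.0051, 0.1812] [0.0, -0.0, -0.1562] min rows 3.8 t=26.8
```

```bash
python3 -m jog '[[0.05,-0.005,0.1,0,0,-0.156,0],[0.05,-0.005,0.15,0,0,-0.156,0],[0.05,-0.005,0.18,0,0,-0.156,0],[0.05,-0.005,0.18,0,0,-0.156,0],[0.05,-0.005,0.18,0,0,-0.156,0],[0.05,-0.005,0.18,0,0,-0.156,0]]'
python3 - <<'E'
from h import *
rel([.5311,-.3407,.02],Rn.from_euler('z',.163).as_matrix()@TF)
w=cam("wrist"); save(w,"w20",k=1)
E
```

```text
time_s: 27.4
ee_pos: [0.532, -0.3405, 0.103]
eef_rot: [3.141, 0.001, 1.735]
force: [0.5, -0.9, 0.1]
grip_width: 0.0473
row: [0.0, -0.001, 0.083] [0.0006, 0.0006, 0.0006] min rows 1.7 t=27.4
```

View pics/w20.png

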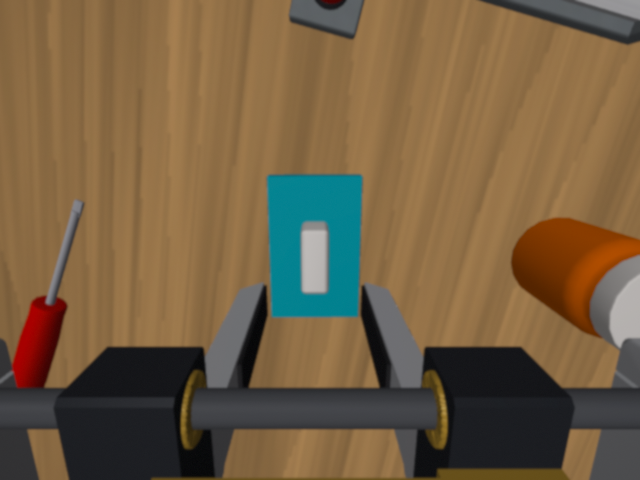

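```bash
python3 -m jog '[[0,-0.001,0.045,0.0006,0.0006,0.0006,0],[0,-0.001,0.075,0.0006,0.0006,0.0006,0],[0,-0.001,0.0828,0.0006,0.0006,0.0006,0],[0,-0.001,0.0828,0.0006,0.0006,0.0006,0],[0,-0.001,0.0828,0.0006,0.0006,0.0006,0],[0,-0.001,0.0828,0.0006,0.0006,0.0006,-0.8],[0,-0.001,0.0828,0.0006,0.0006,0.0006,-0.8],[0,-0.001,0.0828,0.0006,0.0006,0.0006,-0.8],[0,-0.001,0.0828,0.0006,0.0006,0.0006,-0.8],[0,-0.001,0.0828,0.0006,0.0006,0.0006,-0.8],[0,-0.001,0.0828,0.0006,0.0006,0.0006,-0.8]]' 45
python3 -m jog '[[0,0,-0.04,0,0,0,-0.8],[0,0,-0.08,0,0,0,-0.8],[0,0,-0.13,0,0,0,-0.8],[0,0,-0.18,0,0,0,-0.8],[0,0,-0.2,0,0,0,-0.8],[0,0,-0.2,0,0,0,-0.8],[0,0,-0.2,0,0,0,-0.8]]'
python3 - <<'E'
from h import *
place(4,.06)
w=cam("wrist"); save(w,"w21",k=1); np.savez("w21.npz",img=w["image"],T=w["world_from_camera"])
E
```

```text
time_s: 28.55
ee_pos: [0.5318, -0.3416, 0.0217]
eef_rot: [3.14, 0.002, 1.733]
force: [0.3, 0.7, 4.3]
grip_width: 0.0174
time_s: 29.25
ee_pos: [0.531, -0.341, 0.2201]
eef_rot: [3.141, 0.001, 1.733]
force: [-0.1, -0.9, -1.5]
grip_width: 0.0179
row: [0.2406, 0.0658, 0.01] [0.0005, 0.0004, 0.157] min rows 5.0 t=29.2
```

View pics/w21.png

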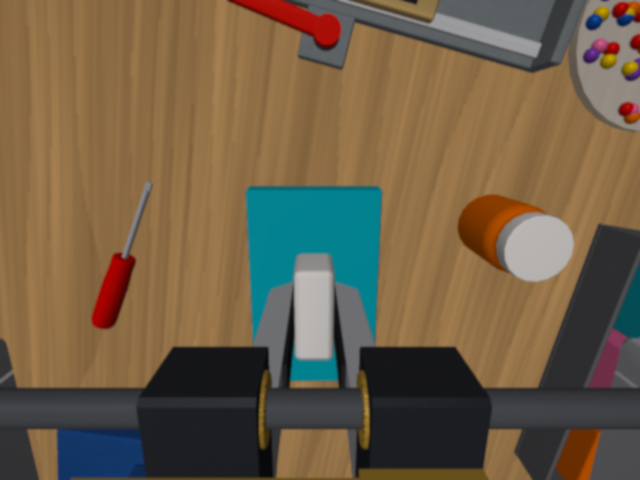

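```bash
python3 - <<'E'
from h import *
d=np.load("w21.npz"); c=dict(fx=384.56346,fy=384.56346,cx=313.6896,cy=245.9728,world_from_camera=d["T"])
inhand(c,[(248,187),(381,187),(377,380),(252,380)],.0055)
E
python3 -m jog '[[0.2406,0.066,0,0,0,0.157,-0.8],[0.2406,0.066,0,0,0,0.157,-0.8],[0.2406,0.066,0,0,0,0.157,-0.8],[0.2406,0.066,0,0,0,0.157,-0.8],[0.2406,0.066,0,0,0,0.157,-0.8],[0.2406,0.066,0,0,0,0.157,-0.8],[0.2406,0.066,0,0,0,0.157,-0.8],[0.2406,0.066,0,0,0,0.157,-0.8]]'
python3 - <<'E'
from h import *
place(4,.0095)
w=cam("wrist"); save(w,"w22",k=1); np.savez("w22.npz",img=w["image"],T=w["world_from_camera"])
s=cam("scene"); save(s,"s4",(170,120,370,270),4)
E
```

```text
inhand [[0.0547, -0.0332, 0.0055], [0.0548, 0.0311, 0.0055], [-0.0526, 0.034, 0.0055], [-0.0526, -0.0358, 0.0055]] mean [ 0.0011 -0.001   0.0055]
time_s: 30.1
ee_pos: [0.5566, -0.0935, 0.2182]
eef_rot: [-3.139, -0.0, 1.486]
force: [0.6, -1.1, -1.2]
grip_width: 0.0174
row: [0.0006, 0.0004, 0.0587] [-0.0014, -0.0002, -0.0005] min rows 1.2 t=30.1
```

View pics/w22.png

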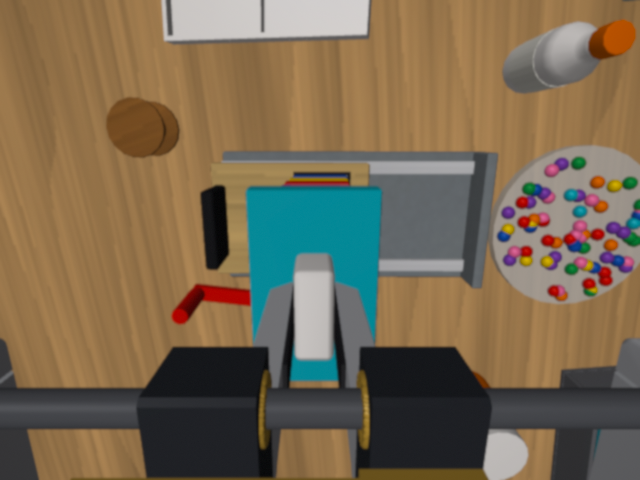

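View pics/s4.png

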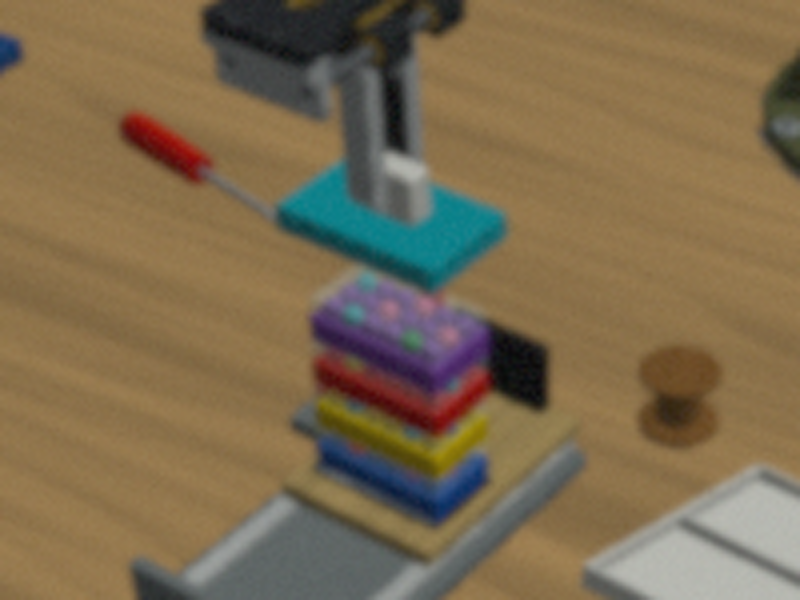

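```bash
python3 -m jog '[[0,0,0.03,-0.0014,0,0,-0.8],[0,0,0.04,-0.0014,0,0,-0.8],[0,0,0.046,-0.0014,0,0,-0.8],[0,0,0.05,-0.0014,0,0,-0.8],[0,0,0.054,-0.0014,0,0,-0.8],[0,0,0.057,-0.0014,0,0,-0.8],[0,0,0.057,-0.0014,0,0,-0.8],[0,0,0.057,-0.0014,0,0,-0.8]]'
```

```text
time_s: 31.0
ee_pos: [0.5568, -0.0939, 0.162]
eef_rot: [3.14, -0.0, 1.485]
force: [-0.1, -0.2, -1.1]
grip_width: 0.0178
```

```bash
python3 -m jog '[[0,0,0.0015,0,0,0,-0.8],[0,0,0.0025,0,0,0,-0.8],[0,0,0.0025,0,0,0,-0.8],[0,0,0.0025,0,0,0,-0.8]]'
python3 - <<'E'
from h import *
s=cam("scene"); save(s,"s5",(170,120,370,270),4)
w=cam("wrist"); save(w,"w23",k=1)
E
```

```text
time_s: 31.4
ee_pos: [0.5569, -0.0939, 0.1597]
eef_rot: [3.14, -0.0, 1.485]
force: [-0.1, 0.7, -0.1]
grip_width: 0.0174
```

View pics/s5.png

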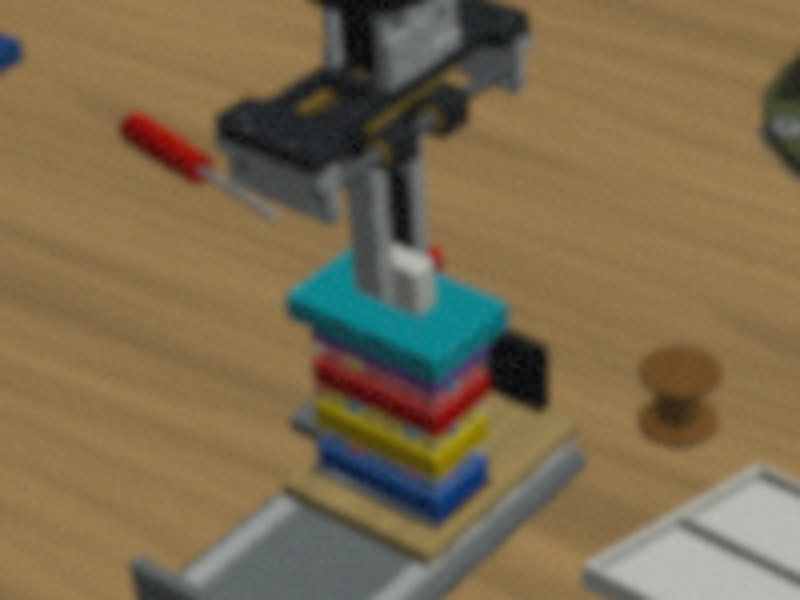

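View pics/w23.png

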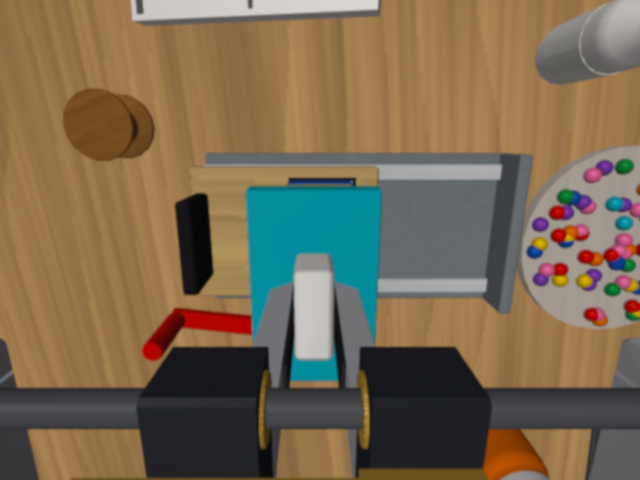

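```bash
python3 -m jog '[[0,0,0.001,0,0,0,-0.8],[0,0,0.001,0,0,0,-0.8],[0,0,0.001,0,0,0,-0.8]]'
python3 -m jog '[[0,0,0,0,0,0,-0.5],[0,0,0,0,0,0,-0.3],[0,0,0,0,0,0,0],[0,0,0,0,0,0,0],[0,0,0,0,0,0,0],[0,0,-0.04,0,0,0,0],[0,0,-0.08,0,0,0,0],[0,0,-0.12,0,0,0,0],[-0.05,0.05,-0.12,0,0,0,0],[-0.1,0.1,-0.12,0,0,0,0],[-0.12,0.14,-0.12,0,0,0,0],[-0.12,0.14,-0.12,0,0,0,0]]'
python3 - <<'E'
from h import *
s=cam("scene"); save(s,"s6",(170,120,370,270),4)
d=cam("side"); save(d,"d6",(260,210,420,330),5)
w=cam("wrist"); save(w,"w24",k=1);np.savez("w24.npz",img=w["image"],T=w["world_from_camera"])
E
```

```text
time_s: 31.8
ee_pos: [0.5572, -0.094, 0.1596]
eef_rot: [3.139, -0.0, 1.485]
force: [-1.8, 0.5, 7.7]
grip_width: 0.0176
time_s: 33.0
ee_pos: [0.6871, -0.2276, 0.2791]
eef_rot: [3.139, -0.0, 1.484]
force: [-0.3, 0.3, -0.1]
grip_width: 0.0471
```

View pics/s6.png

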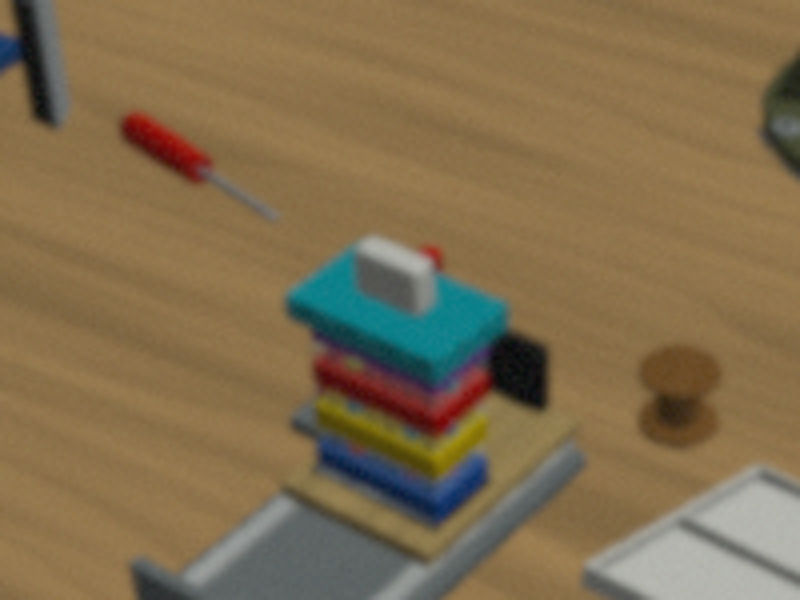

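View pics/d6.png

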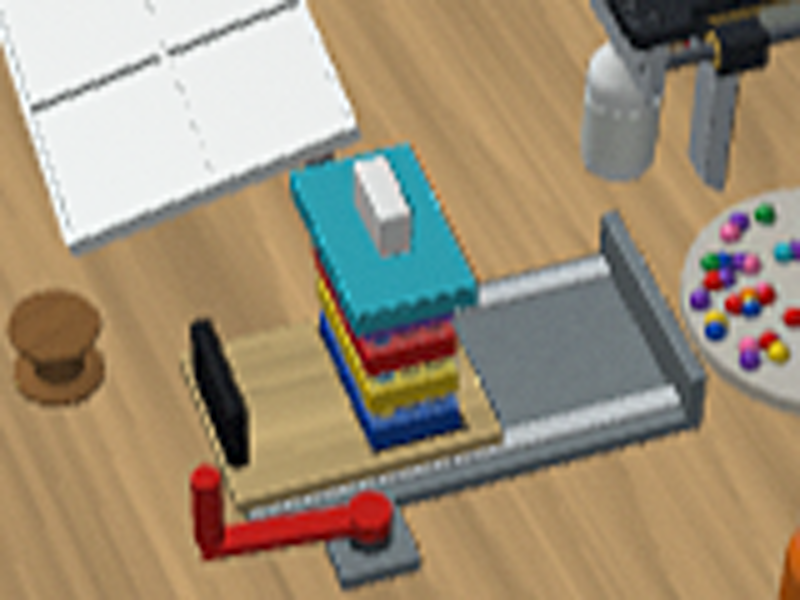

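View pics/w24.png

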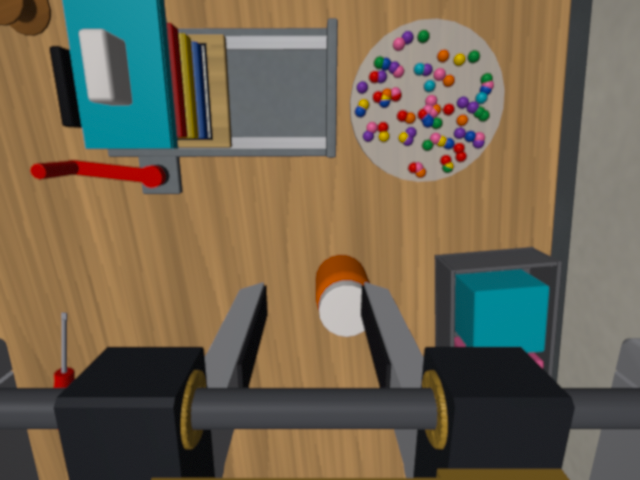

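```bash
cat >> h.py <<'E'
def dk(x,y,z,yaw=np.pi):
    p=np.array([*MAT,0])+RD@np.array([x,y,0]); p[2]=z; rel(p,down(YD+yaw))
E
python3 - <<'E'
from h import *
dk(-.145,0,.28)
E
```

```text
row: [0.1215, -0.2857, -0.0028] [0.0002, -0.0007, -1.0018] min rows 10.5 t=33.1
```

```bash
python3 -m jog '[[0.1215,-0.286,-0.003,0,0,-1,-1],[0.1215,-0.286,-0.003,0,0,-1,-1],[0.1215,-0.286,-0.003,0,0,-1,-1],[0.1215,-0.286,-0.003,0,0,-1,-1],[0.1215,-0.286,-0.003,0,0,-1,-1],[0.1215,-0.286,-0.003,0,0,-1,-1],[0.1215,-0.286,-0.003,0,0,-1,-1],[0.1215,-0.286,-0.003,0,0,-1,-1],[0.1215,-0.286,-0.003,0,0,-1,-1],[0.1215,-0.286,-0.003,0,0,-1,-1],[0.1215,-0.286,-0.003,0,0,-1,-1],[0.1215,-0.286,-0.003,0,0,-1,-1],[0.1215,-0.286,-0.003,0,0,-1,-1]]'
python3 - <<'E'
from h import *
dk(-.140,0,.055)
print(status.get_obs()["qpos"])
w=cam("wrist"); save(w,"w25",k=1);np.savez("w25.npz",img=w["image"],T=w["world_from_camera"])
E
```

```text
time_s: 34.45
ee_pos: [0.4117, -0.0804, 0.2805]
eef_rot: [3.141, 0.0, 3.052]
force: [0.6, 0.7, -0.2]
grip_width: 0.0005
row: [-0.0058, -0.0005, 0.2255] [0.0005, 0.0003, -0.0036] min rows 4.5 t=34.5
[-2.80836094e-01 -5.12541117e-02  1.74101548e+00  9.23193928e-04
  1.45150702e+00 -1.76215761e+00]
```

View pics/w25.png

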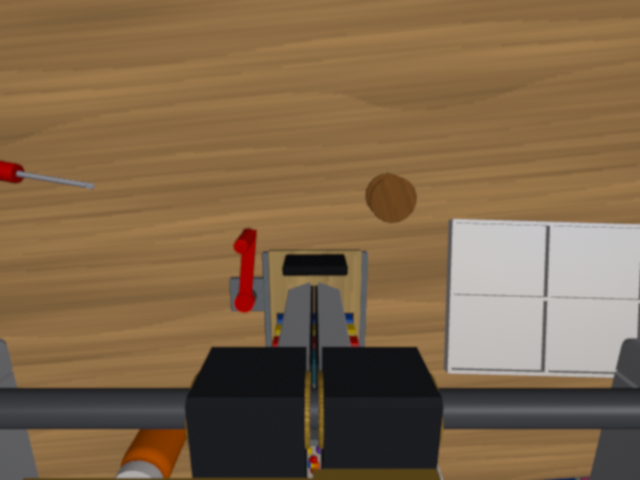

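```bash
python3 - <<'E'
from h import *
d=np.load("w25.npz"); c=dict(fx=384.56346,fy=384.56346,cx=313.6896,cy=245.9728,world_from_camera=d["T"])
for n,p,z in [("plate top back",(315,254),.078),("post top",(245,239),.086),("hinge",(245,302),.035),("arm tip",(251,234),.033),("spool",(391,193),.042)]:
    X=onz(c,p,z); print(n,np.round(X,4),"dock",np.round(RD.T@(X-np.array([*MAT,0])),4))
E
```

```text
plate top back [ 0.4478 -0.0832  0.078 ] dock [-0.1097  0.0006  0.078 ]
post top [ 0.4234 -0.1519  0.086 ] dock [-0.1282 -0.0699  0.086 ]
hinge [ 0.5132 -0.1731  0.035 ] dock [-0.0369 -0.0835  0.035 ]
arm tip [ 0.431  -0.1552  0.033 ] dock [-0.1203 -0.0725  0.033 ]
spool [0.3968 0.0045 0.042 ] dock [-0.1678  0.0837  0.042 ]
```

```bash
python3 -m jog '[[0,0,0.05,0,0,-0.003,-1],[0,0,0.1,0,0,-0.003,-1],[0,0,0.15,0,0,-0.003,-1],[0,0,0.2,0,0,-0.003,-1],[0,0,0.2255,0,0,-0.003,-1],[0,0,0.2255,0,0,-0.003,-1],[0,0,0.2255,0,0,-0.003,-1]]'
python3 - <<'E'
from h import *
dk(-.011,0,.055)
w=cam("wrist"); save(w,"w26",k=1)
E
```

```text
time_s: 35.2
ee_pos: [0.4122, -0.0804, 0.0558]
eef_rot: [3.141, 0.001, 3.056]
force: [0.3, -0.1, 0.6]
grip_width: 0.0005
row: [-0.1343, -0.0002, 0.0009] [0.0005, 0.0004, -0.0012] min rows 2.7 t=35.2
```

View pics/w26.png

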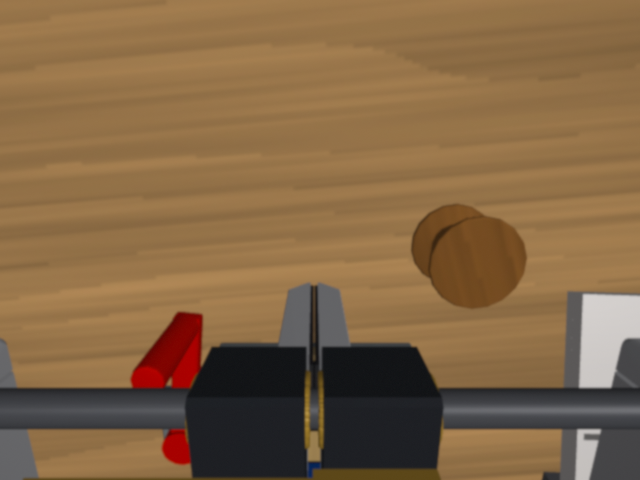

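```bash
python3 -m jog '[[-0.01,0,0.001,0,0,-0.001,-1],[-0.015,0,0.001,0,0,-0.001,-1],[-0.018,0,0.001,0,0,-0.001,-1],[-0.021,0,0.001,0,0,-0.001,-1],[-0.024,0,0.001,0,0,-0.001,-1],[-0.027,0,0.001,0,0,-0.001,-1],[-0.03,0,0.001,0,0,-0.001,-1],[-0.033,0,0.001,0,0,-0.001,-1],[-0.036,0,0.001,0,0,-0.001,-1],[-0.039,0,0.001,0,0,-0.001,-1],[-0.043,0,0.001,0,0,-0.001,-1],[-0.047,0,0.001,0,0,-0.001,-1],[-0.051,0,0.001,0,0,-0.001,-1],[-0.055,0,0.001,0,0,-0.001,-1],[-0.059,0,0.001,0,0,-0.001,-1],[-0.063,0,0.001,0,0,-0.001,-1],[-0.067,0,0.001,0,0,-0.001,-1],[-0.071,0,0.001,0,0,-0.001,-1],[-0.075,0,0.001,0,0,-0.001,-1],[-0.078,0,0.001,0,0,-0.001,-1]]'
python3 - <<'E'
from h import *
dk(-.011,0,.055)
d=cam("side"); save(d,"d7",(240,180,440,330),4)
E
```

```text
time_s: 37.25
ee_pos: [0.4907, -0.0872, 0.0555]
eef_rot: [3.141, 0.002, 3.058]
force: [-3.3, -0.3, -1.0]
grip_width: 0.0007
row: [-0.0556, -0.0002, 0.0007] [0.0003, 0.0014, 0.0] min rows 1.1 t=37.2
```

View pics/d7.png

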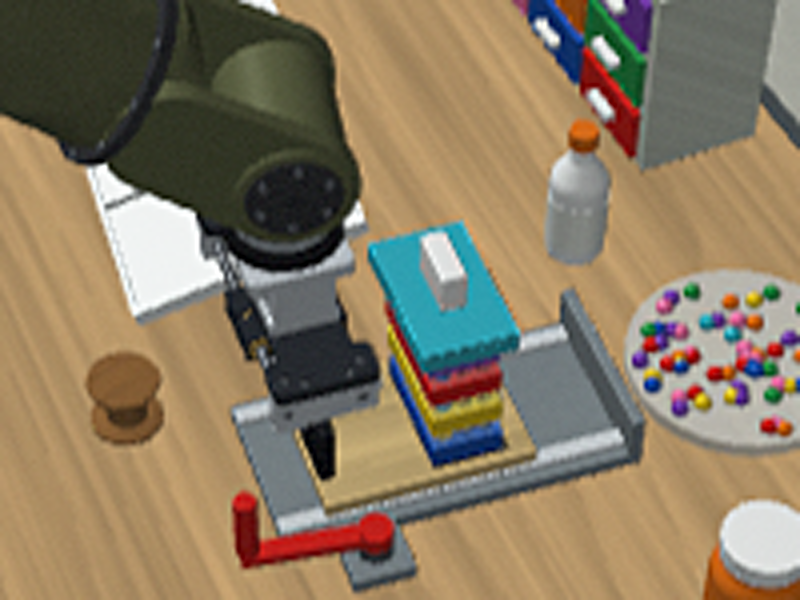

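```bash
python3 -m jog '[[-0.003,0,0,0,0.001,0,-1],[-0.006,0,0,0,0.001,0,-1],[-0.01,0,0,0,0.001,0,-1],[-0.014,0,0,0,0.001,0,-1],[-0.018,0,0,0,0.001,0,-1],[-0.022,0,0,0,0.001,0,-1],[-0.026,0,0,0,0.001,0,-1],[-0.03,0,0,0,0.001,0,-1],[-0.034,0,0,0,0.001,0,-1],[-0.038,0,0,0,0.001,0,-1],[-0.041,0,0,0,0.001,0,-1],[-0.043,0,0,0,0.001,0,-1],[-0.045,0,0,0,0.001,0,-1],[-0.047,0,0,0,0.001,0,-1],[-0.049,0,0,0,0.001,0,-1],[-0.05,0,0,0,0.001,0,-1],[-0.051,0,0,0,0.001,0,-1],[-0.052,0,0,0,0.001,0,-1]]'
```

```text
time_s: 39.1
ee_pos: [0.5415, -0.0915, 0.0557]
eef_rot: [3.141, -0.003, 3.058]
force: [-20.2, 0.2, 11.1]
grip_width: 0.0006
```

```bash
python3 -m jog '[[0.003,0,0,0,0,0,-1],[0.01,0,0,0,0,0,-1],[0.04,0,0,0,0,0,-1],[0.06,0,0,0,0,0,-1],[0.06,0,0,0,0,0,-1]]'
python3 - <<'E'
from h import *
d=cam("side"); save(d,"d8",(240,180,440,330),4)
s=cam("scene"); save(s,"s8",(170,150,370,300),4)
E
```

```text
time_s: 39.6
ee_pos: [0.4804, -0.0862, 0.0562]
eef_rot: [3.141, -0.002, 3.058]
force: [-0.4, -0.1, 0.2]
grip_width: 0.0002
```

View pics/d8.png

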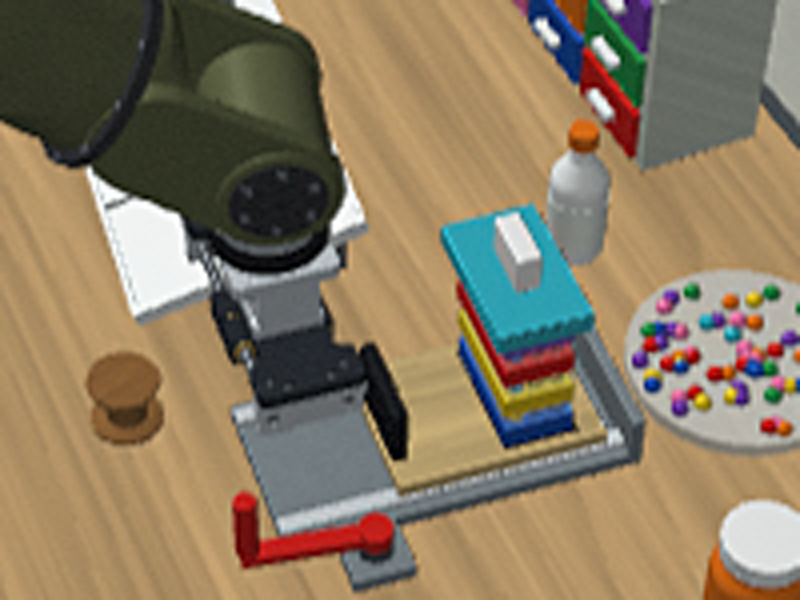

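View pics/s8.png

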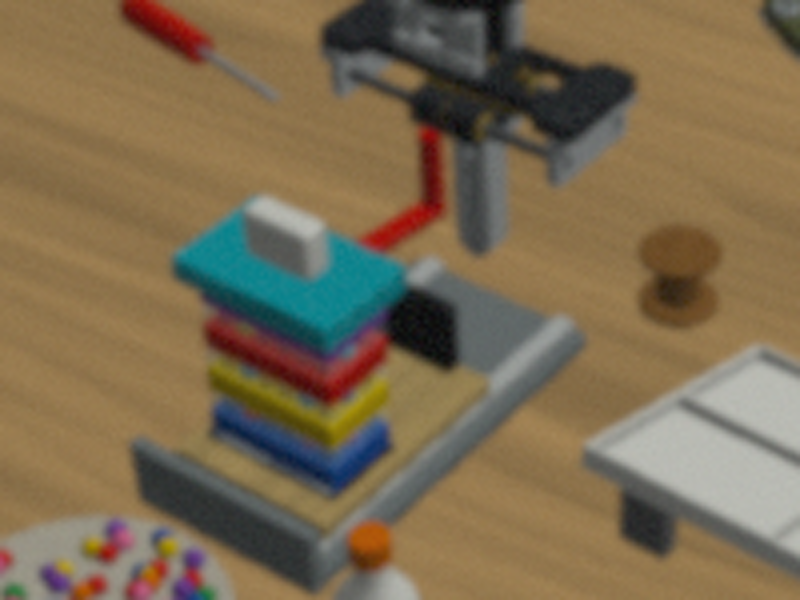

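```bash
python3 - <<'E'
from h import *
d=cam("side");s=cam("scene")
for n,a,b,z in [("plate top +y back",(260+192/5,210+325/5),(240+361/4,180+350/4),.078),("plate bottom -y front",(260+247/5,210+462/5),(240+408/4,180+452/4),.03),("board -y rear corner",(260+240/5,210+505/5),(240+400/4,180+488/4),.03)]:
    A=onz(d,a,z);B=onz(d,b,z); print(n,np.round(A,4),np.round(B,4),np.linalg.norm(A-B), np.round((RD.T@(B-A)),4))
E
```

```text
plate top +y back [ 0.4628 -0.0539  0.078 ] [ 0.551  -0.0635  0.078 ] 0.08879476885330645 [ 0.0888 -0.0021  0.    ]
plate bottom -y front [ 0.4678 -0.1156  0.03  ] [ 0.5603 -0.1209  0.03  ] 0.09267550473355445 [0.0926 0.0024 0.    ]
board -y rear corner [ 0.4536 -0.1405  0.03  ] [ 0.5427 -0.1467  0.03  ] 0.08940003369323297 [0.0894 0.0013 0.    ]
```

```bash
python3 - <<'E'
from m import *
for p in [(494/1.25,85/1.25),(493/1.25,205/1.25)]: print("board front",np.round(RD.T@(onz(c,p,.03)-np.array([*MAT,0])),4))
for p,z in [((613/1.25,75/1.25),.03),((606/1.25,200/1.25),.03),((622/1.25,60/1.25),.05),((610/1.25,212/1.25),.05)]: print("stop",np.round(RD.T@(onz(c,p,z)-np.array([*MAT,0])),4))
cv2.imwrite("pics/w2s.png",cv2.resize(im[30:190,370:530,::-1],None,fx=3.7,fy=3.7,interpolation=cv2.INTER_CUBIC))
E
python3 -m jog '[[0.03,0,0,0,0,0,-1],[0.03,0,-0.05,0,0,0,-1],[0.03,0,-0.1,0,0,0,-1],[0.03,0,-0.15,0,0,0,-1],[0.03,0,-0.2,0,0,0,-1],[0.03,0,-0.23,0,0,0,-1],[0.03,0,-0.23,0,0,0,-1]]'
python3 - <<'E'
from h import *
w=cam("wrist"); save(w,"w27",k=1);np.savez("w27.npz",img=w["image"],T=w["world_from_camera"])
E
```

```text
board front [0.0442 0.0479 0.03  ]
board front [ 0.0456 -0.0538  0.03  ]
stop [0.1464 0.0523 0.03  ]
stop [ 0.1493 -0.0529  0.03  ]
stop [0.1442 0.06   0.05  ]
stop [ 0.145  -0.0621  0.05  ]
time_s: 40.5
ee_pos: [0.4548, -0.0845, 0.2906]
eef_rot: [-3.141, 0.006, 3.058]
force: [-0.5, -0.5, -1.0]
grip_width: 0.0005
```

View pics/w27.png

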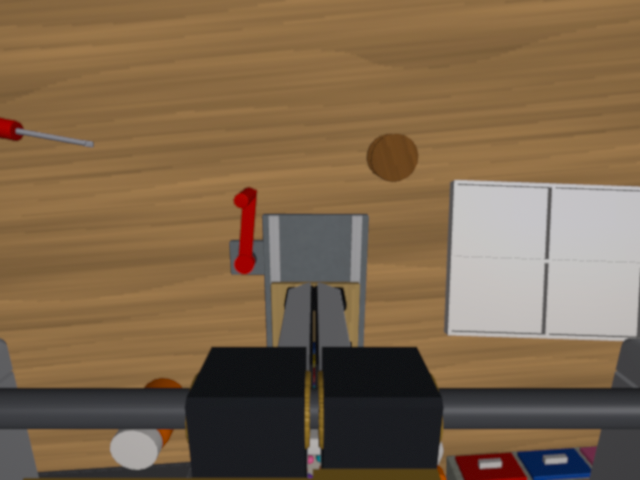

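View pics/w2s.png

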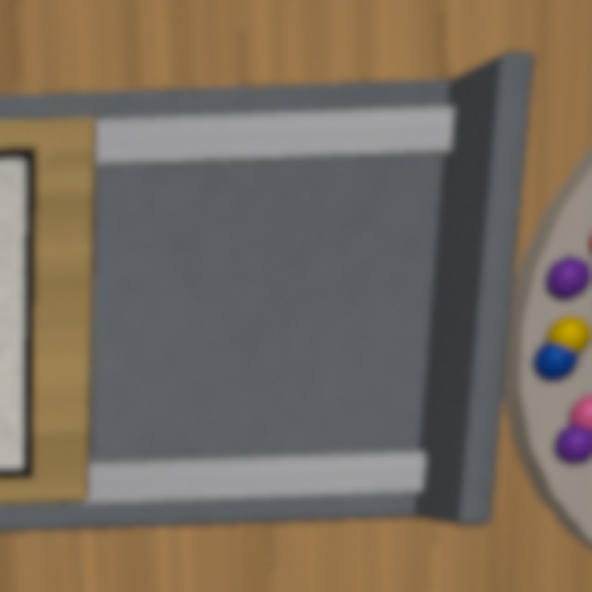

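```bash
python3 - <<'E'
from h import *
def L(f):
    d=np.load(f); return dict(fx=384.56346,fy=384.56346,cx=313.6896,cy=245.9728,world_from_camera=d["T"]),d["img"]
a,ia=L("w25.npz"); b,ib=L("w27.npz")
D=lambda c,p,z: RD.T@(onz(c,p,z)-np.array([*MAT,0]))
cv2.imwrite("pics/e1.png",np.hstack([cv2.resize(ia[220:300,220:380,::-1],None,fx=2.5,fy=5,interpolation=cv2.INTER_CUBIC),cv2.resize(ib[200:320,220:380,::-1],None,fx=2.5,fy=5,interpolation=cv2.INTER_CUBIC)[:400]]))
# column profiles for rear edge of board near col 270..280/ 355
for nm,c,i in (("a",a,ia),("b",b,ib)):
    for col in (277,352):
        print(nm,col,[tuple(int(v) for v in i[r,col]) for r in range(244 if nm=="a" else 274,262 if nm=="a" else 292,1)])
for r in (250,251,252): print(r,D(a,(315,r),.03))
for r in (281,282,283,284): print(r,D(b,(280,r),.03))
for r in (213,214,215): print("dock rear b",r,D(b,(315,r),.02))
E
```

```text
a 277 [(143, 110, 70), (141, 108, 68), (140, 107, 68), (138, 106, 67), (129, 100, 63), (114, 91, 57), (111, 91, 57), (127, 105, 65), (142, 118, 73), (147, 122, 76), (148, 123, 77), (148, 122, 76), (148, 122, 77), (148, 122, 77), (147, 122, 76), (147, 122, 76), (147, 122, 77), (147, 122, 76)]
a 352 [(149, 114, 72), (147, 113, 71), (144, 111, 70), (140, 108, 68), (129, 101, 64), (113, 91, 57), (111, 91, 57), (126, 104, 65), (139, 115, 72), (142, 118, 74), (143, 117, 74), (143, 118, 75), (143, 119, 75), (144, 119, 75), (144, 119, 75), (144, 118, 74), (144, 119, 75), (144, 119, 75)]
b 277 [(149, 148, 151), (149, 149, 151), (149, 148, 150), (148, 148, 150), (148, 148, 150), (148, 147, 149), (140, 139, 139), (123, 117, 112), (106, 94, 76), (111, 92, 60), (130, 107, 68), (142, 117, 74), (145, 119, 75), (145, 119, 75), (145, 119, 75), (145, 120, 75), (144, 119, 75), (144, 119, 75)]
b 352 [(146, 145, 146), (146, 146, 147), (147, 146, 148), (147, 146, 148), (147, 146, 148), (146, 145, 146), (140, 139, 138), (125, 120, 114), (109, 98, 81), (107, 90, 61), (122, 101, 64), (135, 112, 70), (140, 115, 72), (141, 116, 72), (143, 118, 74), (145, 119, 74), (146, 121, 76), (148, 123, 77)]
250 [-0.10000178  0.00071875  0.03      ]
251 [-0.09878523  0.00071457  0.03      ]
252 [-0.09756689  0.00071038  0.03      ]
281 [-0.01250534 -0.04259946  0.03      ]
282 [-0.01119739 -0.04262903  0.03      ]
283 [-0.00988743 -0.04265864  0.03      ]
284 [-0.00857546 -0.04268829  0.03      ]
dock rear b 213 [-9.50990819e-02  4.49136105e-05  2.00000000e-02]
dock rear b 214 [-9.38906409e-02  4.78784660e-05  2.00000000e-02]
dock rear b 215 [-9.26804408e-02  5.08476375e-05  2.00000000e-02]
```

View pics/e1.png

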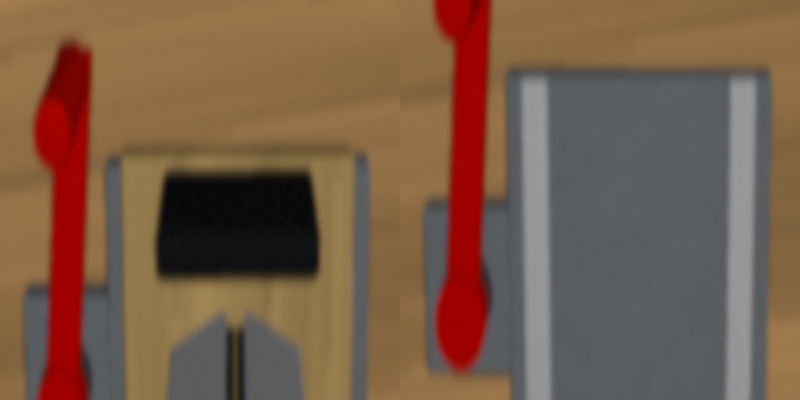

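```bash
python3 - <<'E'
from h import *
rel([.687,-.2276,.285],down(1.484))
E
```

```text
row: [-0.244, -0.1233, 0.0033] [0.0011, 0.0012, 1.002] min rows 10.5 t=40.5
```

```bash
python3 -m jog '[[-0.244,-0.1233,0.003,0,0,1,-1],[-0.244,-0.1233,0.003,0,0,1,-1],[-0.244,-0.1233,0.003,0,0,1,-1],[-0.244,-0.1233,0.003,0,0,1,-1],[-0.244,-0.1233,0.003,0,0,1,-1],[-0.244,-0.1233,0.003,0,0,1,-1],[-0.244,-0.1233,0.003,0,0,1,-1],[-0.244,-0.1233,0.003,0,0,1,-1],[-0.244,-0.1233,0.003,0,0,1,-1],[-0.244,-0.1233,0.003,0,0,1,-1],[-0.244,-0.1233,0.003,0,0,1,-1],[-0.244,-0.1233,0.003,0,0,1,-1]]'
python3 - <<'E'
from h import *
w=cam("wrist"); save(w,"w28",(40,0,360,240),2.5);np.savez("w28.npz",img=w["image"],T=w["world_from_camera"])
E
```

```text
time_s: 41.75
ee_pos: [0.6871, -0.2276, 0.2831]
eef_rot: [-3.141, -0.001, 1.486]
force: [-0.8, -0.3, 0.2]
grip_width: -0.0
```

View pics/w28.png

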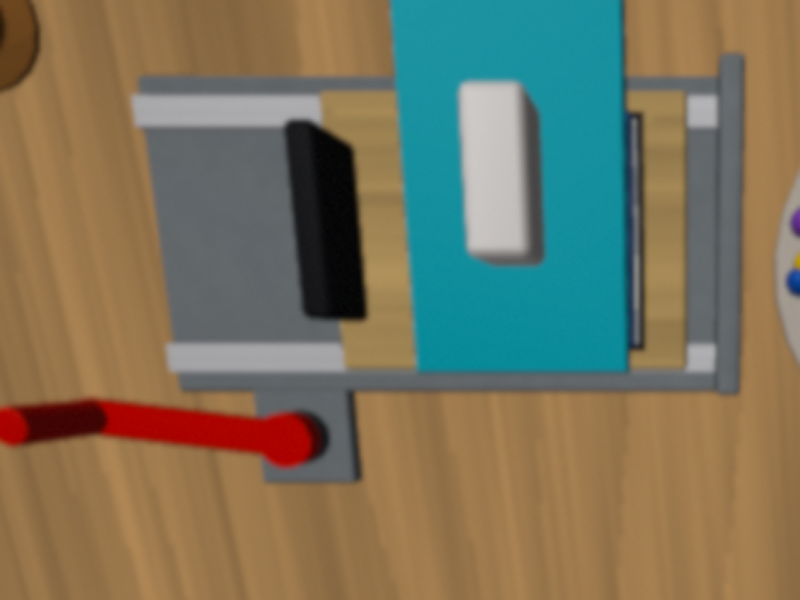

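```bash
python3 - <<'E'
from h import *
def L(f):
    d=np.load(f); return dict(fx=384.56346,fy=384.56346,cx=313.6896,cy=245.9728,world_from_camera=d["T"]),d["img"]
a,ia=L("w24.npz"); b,ib=L("w28.npz")
D=lambda c,p,z: np.round(RD.T@(onz(c,p,z)-np.array([*MAT,0])),4)
def edges(img,row,c0,c1):
    g=cv2.cvtColor(img,cv2.COLOR_RGB2GRAY)[row].astype(int); return [(c,g[c]) for c in range(c0,c1)]
# saturation-based edge of wood -> grey
for nm,c,i,c0,c1 in (("a",a,ia,205,245),("b",b,ib,295,340)):
    hs=cv2.cvtColor(i,cv2.COLOR_RGB2HSV)
    for row in (70,90,110):
        s=hs[row,:,1].astype(float)
        k=[q for q in range(c0,c1) if s[q]>70 and s[q+1]<=70]
        for q in k: 
            x=q+(s[q]-70)/(s[q]-s[q+1]); print(nm,row,round(x,2),D(c,(x,row),.03))
print("mat front a? ", D(a,(211,90),.03)); print("mat front b",D(b,(40+640/2.5,92),.03),"wall", D(b,(40+717/2.5,92),.025))
save(dict(image=ia),"w24z",(40,0,360,240),2.5)
E
```

```text
a 70 226.66 [0.0516 0.0213 0.03  ]
a 90 227.76 [0.0515 0.0022 0.03  ]
a 110 205.24 [ 0.0267 -0.0173  0.03  ]
a 110 229.03 [ 0.0516 -0.0173  0.03  ]
b 70 314.08 [0.1403 0.0227 0.03  ]
b 90 314.1 [0.1403 0.0033 0.03  ]
b 110 314.12 [ 0.1404 -0.0165  0.03  ]
mat front a?  [0.0342 0.0023 0.03  ]
mat front b [0.1213 0.0014 0.03  ] wall [0.1539 0.0019 0.025 ]
```

View pics/w24z.png

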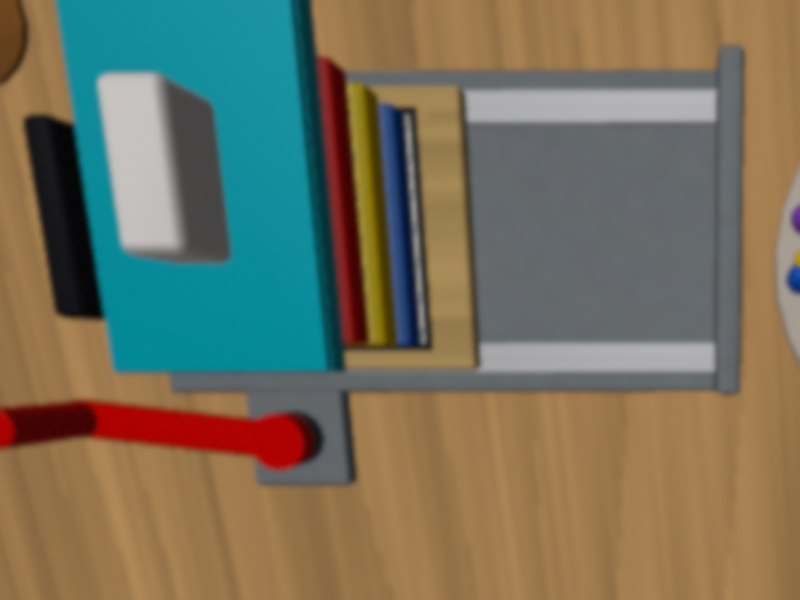

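```bash
python3 - <<'E'
from h import *
d=np.load("w28.npz"); cv2.imwrite("pics/w28f.png",d["img"][:,:,::-1])
s=cam("scene"); save(s,"s9",(170,150,370,300),4)
v=cam("side"); save(v,"d9",(300,180,460,300),5)
E
```

```text
(no output)
```

View pics/w28f.png

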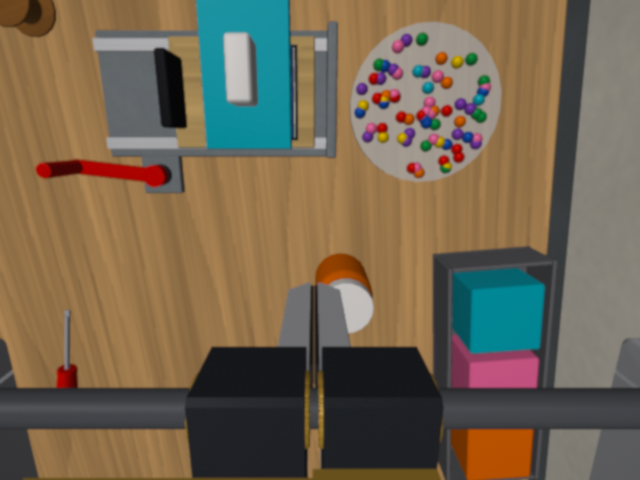

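View pics/s9.png

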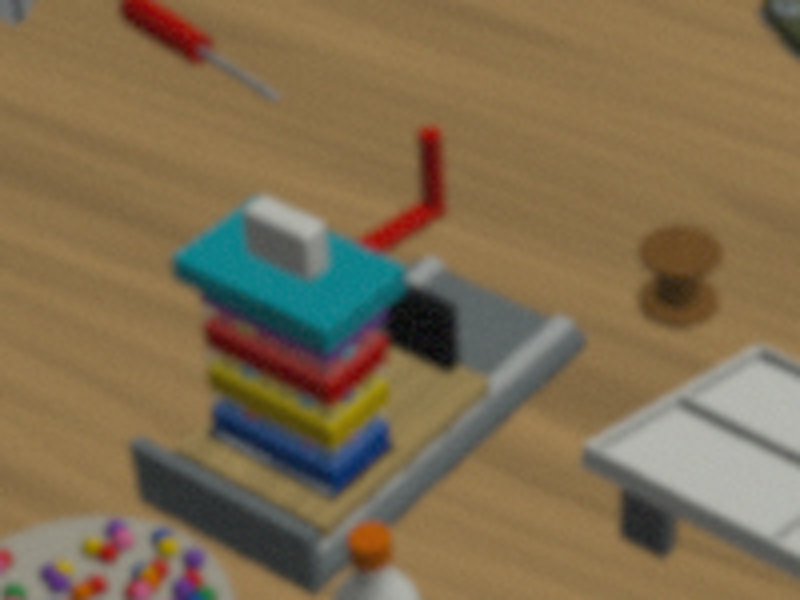

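View pics/d9.png

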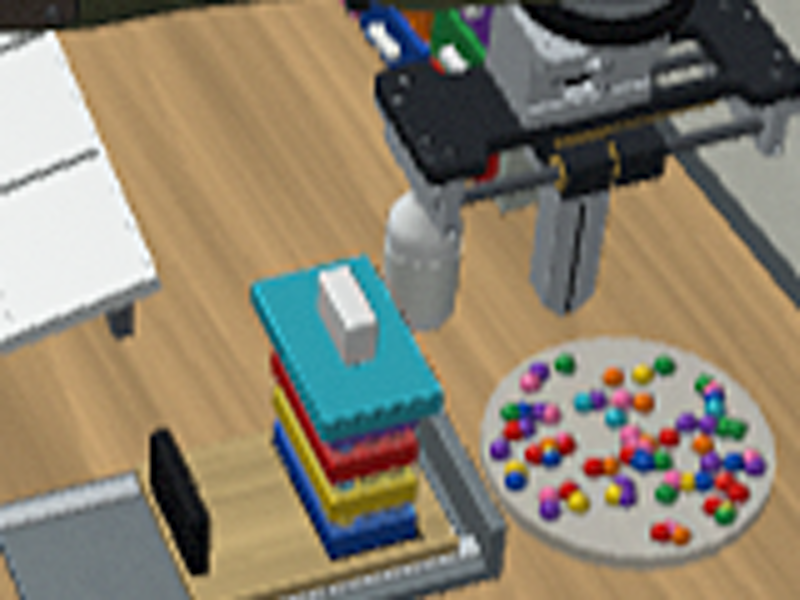

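```bash
python3 - <<'E'
from h import *
dk(-.06,0,.29)
E
```

```text
row: [0.1238, -0.2005, -0.006] [0.0006, 0.0004, -0.9982] min rows 10.5 t=41.9
```

```bash
python3 -m jog '[[0.1238,-0.2,-0.006,0,0,-0.998,-1],[0.1238,-0.2,-0.006,0,0,-0.998,-1],[0.1238,-0.2,-0.006,0,0,-0.998,-1],[0.1238,-0.2,-0.006,0,0,-0.998,-1],[0.1238,-0.2,-0.006,0,0,-0.998,-1],[0.1238,-0.2,-0.006,0,0,-0.998,-1],[0.1238,-0.2,-0.006,0,0,-0.998,-1],[0.1238,-0.2,-0.006,0,0,-0.998,-1],[0.1238,-0.2,-0.006,0,0,-0.998,-1],[0.1238,-0.2,-0.006,0,0,-0.998,-1],[0.1238,-0.2,-0.006,0,0,-0.998,-1],[0.1238,-0.2,-0.006,0,0,-0.998,-1],[0.1238,-0.2,-0.006,0,0,-0.998,-1]]'
python3 -m jog '[[0,0,0.05,0,0,0,-1],[0,0,0.1,0,0,0,-1],[0,0,0.15,0,0,0,-1],[0,0,0.2,0,0,0,-1],[0,0,0.232,0,0,0,-1],[0,0,0.232,0,0,0,-1],[0,0,0.232,0,0,0,-1]]'
python3 - <<'E'
from h import *
dk(-.017,0,.057)
E
```

```text
time_s: 43.2
ee_pos: [0.4977, -0.088, 0.2899]
eef_rot: [3.141, 0.001, 3.055]
force: [-0.3, -0.1, 0.2]
grip_width: 0.0006
time_s: 43.9
ee_pos: [0.4984, -0.0881, 0.0589]
eef_rot: [3.141, 0.001, 3.054]
force: [-0.5, -0.0, 0.8]
grip_width: 0.0005
row: [-0.0418, 0.0001, 0.002] [0.0002, 0.0007, -0.002] min rows 0.8 t=43.9
```

```bash
python3 -m jog '[[-0.02,0,0.002,0,0,-0.002,-1],[-0.035,0,0.002,0,0,-0.002,-1],[-0.039,0,0.002,0,0,-0.002,-1],[-0.041,0,0.002,0,0,-0.002,-1],[-0.0418,0,0.002,0,0,-0.002,-1],[-0.0418,0,0.002,0,0,-0.002,-1]]'
python3 -m jog '[[-0.001,0,0,0,0,0,-1],[-0.001,0,0,0,0,0,-1]]'
python3 -m jog '[[-0.001,0,0,0,0,0,-1],[-0.001,0,0,0,0,0,-1]]'
```

```text
time_s: 44.5
ee_pos: [0.5399, -0.0917, 0.0574]
eef_rot: [3.141, 0.002, 3.057]
force: [-0.3, 1.1, 0.1]
grip_width: -0.0
time_s: 44.7
ee_pos: [0.5408, -0.0918, 0.0576]
eef_rot: [3.141, 0.002, 3.057]
force: [-0.4, -0.8, 0.7]
grip_width: 0.0003
time_s: 44.9
ee_pos: [0.5414, -0.0919, 0.0576]
eef_rot: [3.141, 0.001, 3.057]
force: [-4.0, 1.2, 2.6]
grip_width: 0.0005
```

```bash
python3 -m jog '[[-0.001,0,0,0,0,0,-1],[-0.001,0,0,0,0,0,-1]]'
python3 -m jog '[[-0.001,0,0,0,0,0,-1],[-0.001,0,0,0,0,0,-1]]'
python3 -c "
from station import status
print(status.get_obs()['force'],status.get_obs()['ee_pos'])"
```

```text
time_s: 45.1
ee_pos: [0.5414, -0.0919, 0.0576]
eef_rot: [3.141, -0.002, 3.057]
force: [-11.3, 1.4, 8.0]
grip_width: 0.0003
time_s: 45.3
ee_pos: [0.5414, -0.0918, 0.0577]
eef_rot: [3.141, -0.005, 3.057]
force: [-10.7, 0.3, 7.8]
grip_width: 0.0007
[-10.70518397   0.25806466   7.79010517] [ 0.54141659 -0.09182958  0.05765963]
```

```bash
python3 - <<'E'
from h import *
D=lambda c,p,z: RD.T@(onz(c,p,z)-np.array([*MAT,0]))
for f in ["w2","w6","w7","w10","w11","w14","w15","w18","w22","w24","w28"]:
    d=np.load(f+".npz"); c=dict(fx=384.56346,fy=384.56346,cx=313.6896,cy=245.9728,world_from_camera=d["T"]); hs=cv2.cvtColor(d["img"],cv2.COLOR_RGB2HSV)[...,1].astype(float)
    hs=cv2.GaussianBlur(hs,(3,3),0)
    out=[]
    for y in (.035,.015):
      # scan along dock x at fixed y on z=.03
      xs=np.arange(.03,.16,.0005); v=[]
      for x in xs:
        P=np.array([*MAT,.03])+RD@np.array([x,y,0]); q=proj(c,P)
        v.append(cv2.getRectSubPix(hs.astype(np.float32),(1,1),(float(q[0]),float(q[1])))[0,0])
      v=np.array(v); k=[round(float(xs[i]),4) for i in range(len(v)-1) if v[i]>70>=v[i+1]]
      out.append(k)
    print(f,out)
a=cv2.imread("pics/side0.png").astype(int); 
E
python3 - <<'E'
import cv2,numpy as np
a=cv2.imread("pics/side0.png")[210:330,260:420]
cv2.imwrite("pics/cmp.png",np.hstack([cv2.resize(a,None,fx=2.5,fy=2.5,interpolation=cv2.INTER_CUBIC),cv2.resize(cv2.imread("pics/d6.png"),None,fx=.5,fy=.5)]))
E
```

```text
w2 [[0.044], [0.044]]
w6 [[0.044], [0.0375, 0.044]]
w7 [[0.0455], [0.0455]]
w10 [[0.0455], [0.0455]]
w11 [[0.047], [0.047]]
w14 [[0.047], [0.047]]
w15 [[0.0485], [0.0485]]
w18 [[0.0485], [0.0485]]
w22 [[0.0495], [0.064]]
w24 [[0.051], [0.0515]]
w28 [[0.0475, 0.1175, 0.14], [0.0475, 0.1175, 0.14]]
```

View pics/cmp.png

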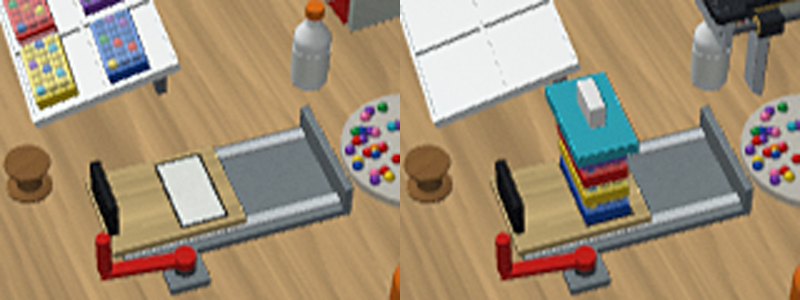

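```bash
cat > fe.py <<'E'
from h import *
D=lambda c,p,z: RD.T@(onz(c,p,z)-np.array([*MAT,0]))
def prof(c,img,y,xs,z=.03,ch="s"):
    hs=cv2.cvtColor(img,cv2.COLOR_RGB2HSV)[...,1 if ch=="s" else 2].astype(np.float32); v=[]
    for x in xs:
        q=proj(c,np.array([*MAT,z])+RD@np.array([x,y,0])); v.append(cv2.getRectSubPix(hs,(1,1),(float(q[0]),float(q[1])))[0,0])
    return np.array(v)
E
python3 - <<'E'
from fe import *
xs=np.arange(-.13,.17,.001)
for n,ys in (("side",(-.052,-.049)),("scene",(.052,.049))):
    c=cam(n); a=cv2.imread(f"pics/{n}0.png")[:,:,::-1].copy()
    for y in ys:
        for nm,im in (("start",a),("now",c["image"])):
            v=prof(c,im,y,xs); up=[round(float(xs[i]),3) for i in range(len(v)-1) if (v[i]-70)*(v[i+1]-70)<0]; print(n,y,nm,up)
E
```

```text
side -0.052 start [0.04, 0.165]
side -0.052 now [-0.1, -0.013, 0.138, 0.165]
side -0.049 start [0.041, 0.166]
side -0.049 now [-0.098, -0.013, 0.138, 0.166]
scene 0.052 start [0.053]
scene 0.052 now [-0.073, -0.004, 0.145]
scene 0.049 start [0.053]
scene 0.049 now [-0.071, -0.004, 0.145]
```

```bash
python3 -m jog '[[-0.002,0,0,0,0.003,0,-1],[-0.002,0,0,0,0.003,0,-1]]'
python3 -m jog '[[-0.003,0,0,0,0.003,0,-1],[-0.003,0,0,0,0.003,0,-1],[-0.003,0,0,0,0.003,0,-1]]'
```

```text
time_s: 45.6
ee_pos: [0.5413, -0.0918, 0.0577]
eef_rot: [3.141, -0.015, 3.057]
force: [-21.2, 1.8, 16.2]
grip_width: 0.0002
time_s: 45.9
ee_pos: [0.5412, -0.0918, 0.0578]
eef_rot: [3.141, -0.028, 3.058]
force: [-29.3, 0.9, 21.8]
grip_width: 0.0004
```

```bash
python3 -m jog '[[0.01,0,0,0,0.015,0,-1],[0.03,0,0,0,0.015,0,-1],[0.06,0,0,0,0.015,0,-1],[0.1,0,0,0,0.015,0,-1],[0.1,0,-0.05,0,0.015,0,-1],[0.1,0,-0.1,0,0.015,0,-1],[0.1,0,-0.15,0,0.015,0,-1],[0.1,0,-0.2,0,0.015,0,-1],[0.1,0,-0.23,0,0.015,0,-1],[0.1,0,-0.23,0,0.015,0,-1]]'
python3 - <<'E'
from fe import *
d=np.load("w24.npz"); im=d["img"]; cv2.imwrite("pics/w24y.png",cv2.resize(im[20:150,150:250,::-1],None,fx=8,fy=4.5,interpolation=cv2.INTER_CUBIC))
v=cam("side"); save(v,"d10",(320,220,420,300),8)
E
```

```text
time_s: 46.9
ee_pos: [0.4492, -0.0845, 0.2946]
eef_rot: [-3.141, -0.044, 3.058]
force: [-0.6, -0.2, -1.0]
grip_width: 0.0009
```

View pics/w24y.png

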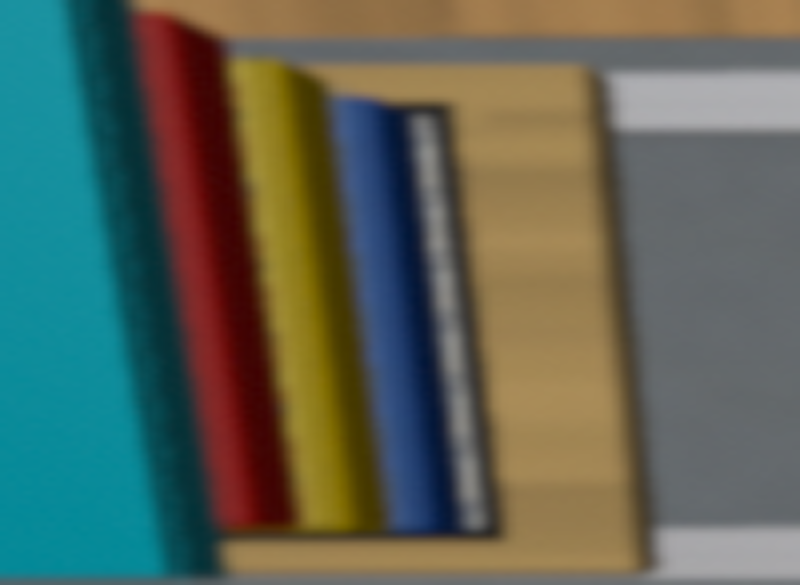

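View pics/d10.png

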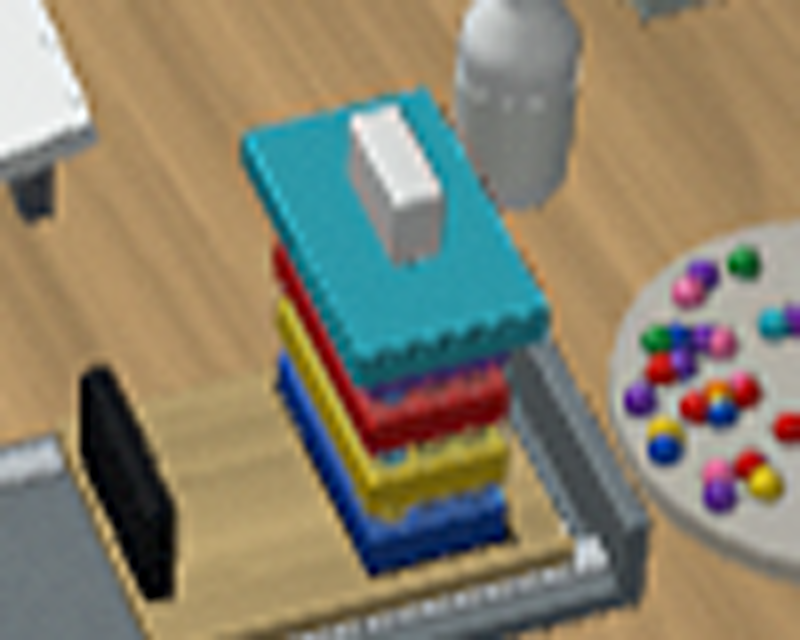

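```bash
python3 - <<'E'
from fe import *
d=np.load("w24.npz"); im=d["img"]; c=dict(fx=384.56346,fy=384.56346,cx=313.6896,cy=245.9728,world_from_camera=d["T"])
for n,x,z in [("matouter",473,.03),("matinner",457,.03),("blue",418,.03),("yellow",353,.06),("red",264,.09),("board",625,.03)]:
    print(n,np.round(D(c,(150+x/8,20+300/4.5),z),4))
print([tuple(int(q) for q in im[87,k]) for k in range(176,214)])
# blue in w7 : after placing
E
```

```text
matouter [0.0325 0.0055 0.03  ]
matinner [0.0304 0.0055 0.03  ]
blue [0.0254 0.0055 0.03  ]
yellow [0.0257 0.0018 0.06  ]
red [ 0.0245 -0.0018  0.09  ]
board [0.0521 0.0054 0.03  ]
[(122, 26, 24), (103, 11, 9), (80, 5, 5), (67, 6, 4), (64, 5, 4), (66, 13, 4), (85, 47, 20), (120, 92, 38), (148, 125, 49), (154, 135, 47), (149, 130, 36), (144, 125, 29), (136, 116, 21), (120, 100, 0), (97, 80, 0), (76, 62, 0), (69, 57, 0), (68, 58, 18), (68, 67, 67), (67, 82, 109), (60, 85, 127), (50, 78, 125), (42, 70, 119), (32, 60, 107), (21, 45, 88), (8, 30, 66), (9, 25, 54), (35, 41, 61), (91, 91, 96), (130, 129, 127), (120, 118, 115), (80, 79, 76), (66, 59, 50), (99, 84, 56), (134, 112, 71), (149, 124, 78), (152, 126, 79), (153, 127, 79)]
```

```bash
python3 - <<'E'
from fe import *
d=np.load("w28.npz"); im=d["img"]; c=dict(fx=384.56346,fy=384.56346,cx=313.6896,cy=245.9728,world_from_camera=d["T"])
cv2.imwrite("pics/w28y.png",cv2.resize(im[20:160,190:340,::-1],None,fx=5,fy=4,interpolation=cv2.INTER_CUBIC))
print([(k,tuple(int(q) for q in im[87,k])) for k in range(284,320)])
for n,x,z in [("k292",292,.03),("294",294,.03),("297",297,.03)]: print(n,np.round(D(c,(x,87),z),4))
E
```

```text
[(284, (18, 142, 156)), (285, (17, 142, 156)), (286, (18, 143, 157)), (287, (19, 142, 156)), (288, (16, 133, 147)), (289, (13, 109, 121)), (290, (16, 78, 91)), (291, (26, 60, 83)), (292, (43, 60, 86)), (293, (82, 87, 99)), (294, (105, 106, 108)), (295, (89, 87, 86)), (296, (70, 64, 56)), (297, (97, 81, 57)), (298, (131, 109, 70)), (299, (146, 121, 77)), (300, (150, 124, 78)), (301, (150, 124, 78)), (302, (150, 124, 79)), (303, (150, 124, 79)), (304, (150, 124, 78)), (305, (150, 124, 78)), (306, (151, 124, 79)), (307, (150, 124, 78)), (308, (150, 124, 78)), (309, (150, 124, 78)), (310, (150, 124, 78)), (311, (150, 124, 78)), (312, (145, 120, 75)), (313, (129, 108, 71)), (314, (106, 94, 75)), (315, (98, 96, 93)), (316, (97, 101, 103)), (317, (98, 103, 106)), (318, (99, 104, 107)), (319, (99, 104, 107))]
k292 [0.1171 0.0063 0.03  ]
294 [0.1192 0.0063 0.03  ]
297 [0.1224 0.0063 0.03  ]
```

View pics/w28y.png

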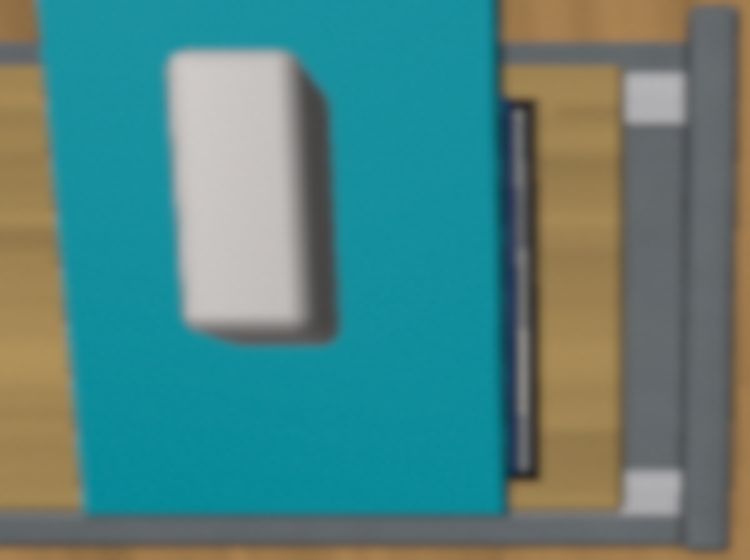

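```bash
python3 - <<'E'
from h import *
dk(-.118,-.112,.15)
E
```

```text
row: [0.0023, -0.1116, 0.1421] [0.0003, -0.0307, -0.0001] min rows 3.6 t=47.0
```

```bash
python3 -m jog '[[0.002,-0.05,0,0,-0.03,0,-1],[0.002,-0.1,0,0,-0.03,0,-1],[0.002,-0.1116,0.04,0,-0.03,0,-1],[0.002,-0.1116,0.09,0,-0.03,0,-1],[0.002,-0.1116,0.142,0,-0.03,0,-1],[0.002,-0.1116,0.142,0,-0.03,0,-1],[0.002,-0.1116,0.142,0,-0.03,0,-1]]'
python3 - <<'E'
from h import *
dk(-.118,-.112,.05)
w=cam("wrist"); save(w,"w30",k=1);np.savez("w30.npz",img=w["image"],T=w["world_from_camera"])
d=cam("side"); save(d,"d11",(240,220,400,340),5)
E
```

```text
time_s: 47.65
ee_pos: [0.4302, -0.1946, 0.1503]
eef_rot: [3.14, -0.003, 3.058]
force: [0.8, 0.2, -0.4]
grip_width: 0.0003
row: [-0.0, -0.0003, 0.1003] [0.0007, -0.0017, -0.0] min rows 2.0 t=47.6
```

View pics/w30.png

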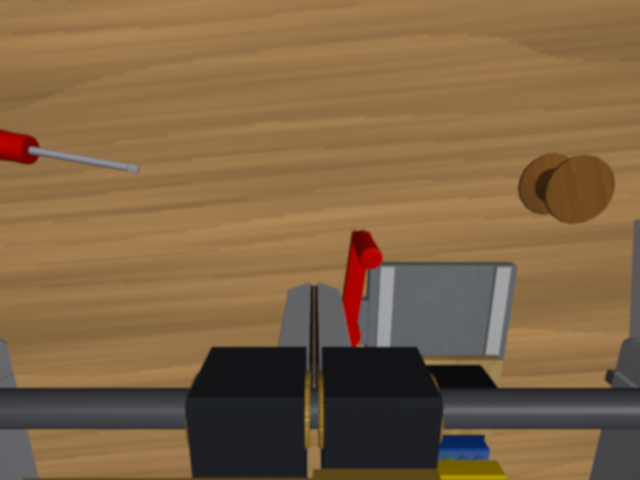

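View pics/d11.png

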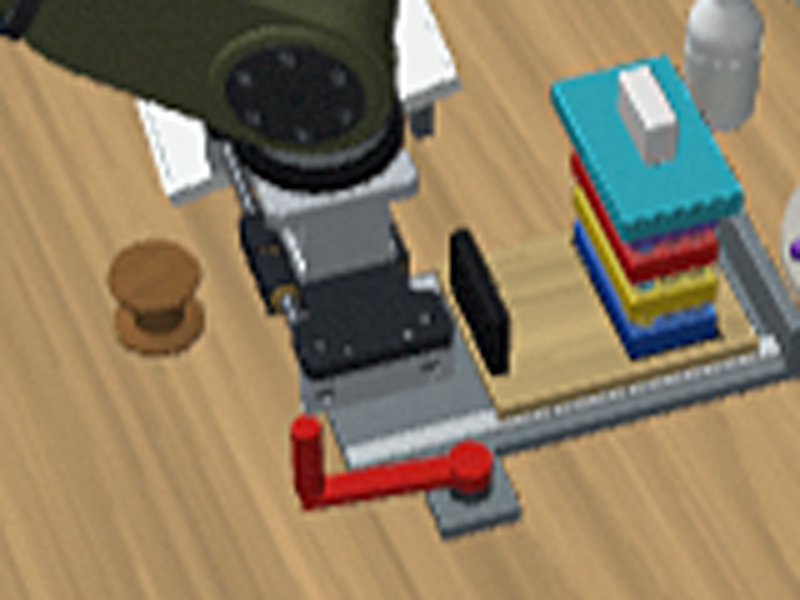

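```bash
python3 - <<'E'
from fe import *
d=cam("side"); o=status.get_obs(); q=proj(d,o["ee_pos"]); print(o["ee_pos"],q,(q-np.array([240,220]))*5)
save(d,"d12",(240,220,400,340),5)
w=dict(fx=384.56346,fy=384.56346,cx=313.6896,cy=245.9728,world_from_camera=np.load("w30.npz")["T"])
for n,p,z in [("post top",(370,257),.086),("post base",(358,234),.035)]: print(n,np.round(D(w,p,z),4))
E
```

```text
[ 0.43143607 -0.19511692  0.15230121] [306.81190153 299.58196524] [334.05950766 397.9098262 ]
post top [-0.1216 -0.0754  0.086 ]
post base [-0.125  -0.0778  0.035 ]
```

View pics/d12.png

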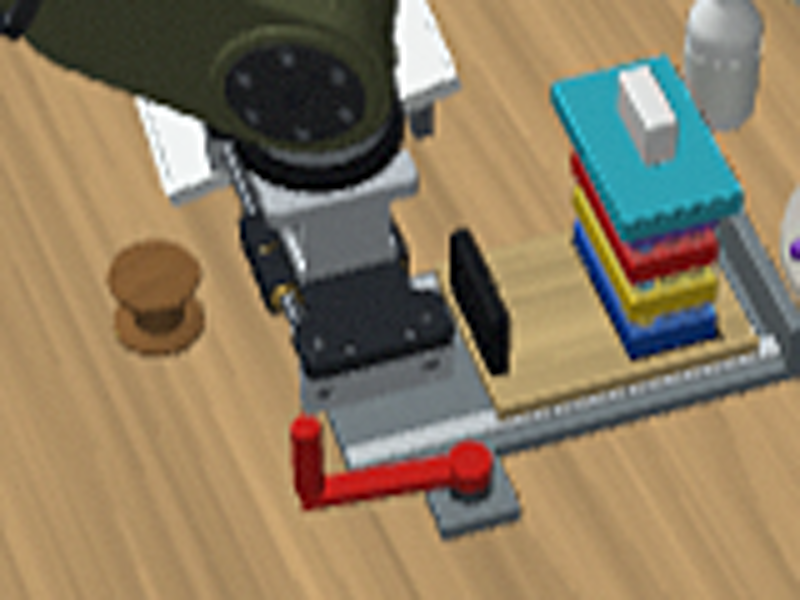

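```bash
python3 -m jog '[[0,0,0.04,0,0,0,-1],[0,0,0.08,0,0,0,-1],[0,0,0.1,0,0,0,-1],[0,0,0.1,0,0,0,-1],[0,0,0.1,0,0,0,-1]]'
python3 - <<'E'
from fe import *
o=status.get_obs(); R0=Rn.from_euler('xyz',o["eef_rot"]).as_matrix()
H=np.array([-.037,-.083])
for th in [.09,.2,.35,.5,.65,.8,.95,1.1,1.25,1.4,1.5,1.57]:
    t=np.array([np.sin(th),np.cos(th)]); P=H+.085*np.array([-np.cos(th),np.sin(th)])
    dd=.008+min(.008/max(t[0],1e-6),.0125/max(t[1],1e-6)); F=P-t*dd
    w=np.array([*MAT,.05])+RD@np.array([*F,0]); s=R0.T@(w-o["ee_pos"]); print(th,np.round(F,4),np.round(s,4))
E
```

```text
time_s: 48.3
ee_pos: [0.4326, -0.1957, 0.0541]
eef_rot: [-3.14, 0.004, 3.058]
force: [0.2, -0.6, 0.9]
grip_width: 0.0004
0.09 [-0.1235 -0.0958] [0.0082 0.0169 0.004 ]
0.2 [-0.1244 -0.0865] [0.0091 0.0263 0.004 ]
0.35 [-0.1242 -0.0739] [0.0089 0.0389 0.004 ]
0.5 [-0.1223 -0.0618] [0.007  0.051  0.0039]
0.65 [-0.1175 -0.0485] [0.0022 0.0643 0.0039]
0.8 [-0.11   -0.0354] [-0.0054  0.0774  0.0039]
0.95 [-0.101  -0.0242] [-0.0144  0.0885  0.004 ]
1.1 [-0.0907 -0.0149] [-0.0246  0.0978  0.004 ]
1.25 [-0.0794 -0.0075] [-0.0359  0.1052  0.004 ]
1.4 [-0.0673 -0.002 ] [-0.048   0.1108  0.0041]
1.5 [-0.059   0.0007] [-0.0563  0.1134  0.0041]
1.57 [-0.0531  0.002 ] [-0.0623  0.1147  0.0041]
```

```bash
python3 -m jog '[[0.008,0.008,0.004,0,0,0,-1],[0.008,0.015,0.004,0,0,0,-1],[0.0085,0.021,0.004,0,0,0,-1],[0.009,0.026,0.004,0,0,0,-1],[0.009,0.032,0.004,0,0,0,-1],[0.009,0.039,0.004,0,0,0,-1],[0.008,0.045,0.004,0,0,0,-1],[0.007,0.051,0.004,0,0,0,-1],[0.005,0.058,0.004,0,0,0,-1],[0.002,0.064,0.004,0,0,0,-1],[0.002,0.064,0.004,0,0,0,-1]]'
python3 - <<'E'
from fe import *
w=cam("wrist"); save(w,"w31",k=1)
d=cam("scene"); save(d,"s11",(220,130,380,250),5)
o=status.get_obs(); R0=Rn.from_euler('xyz',o["eef_rot"]).as_matrix()
H=np.array([-.037,-.083])
for th in [.8,.95,1.1,1.25,1.4,1.5,1.57]:
    t=np.array([np.sin(th),np.cos(th)]); P=H+.085*np.array([-np.cos(th),np.sin(th)])
    dd=.008+min(.008/max(t[0],1e-6),.0125/max(t[1],1e-6)); F=P-t*dd
    w=np.array([*MAT,.05])+RD@np.array([*F,0]); s=R0.T@(w-o["ee_pos"]); print(th,np.round(F,4),np.round(s,4))
E
```

```text
time_s: 49.4
ee_pos: [0.4363, -0.131, 0.0499]
eef_rot: [-3.14, 0.004, 3.059]
force: [-0.3, 0.1, 0.8]
grip_width: 0.0008
0.8 [-0.11   -0.0354] [-0.0073  0.0132 -0.0001]
0.95 [-0.101  -0.0242] [-0.0164  0.0244 -0.0001]
1.1 [-0.0907 -0.0149] [-0.0266  0.0336 -0.0001]
1.25 [-0.0794 -0.0075] [-0.0379  0.0411 -0.0001]
1.4 [-0.0673 -0.002 ] [-0.05    0.0466 -0.    ]
1.5 [-0.059   0.0007] [-0.0583  0.0492  0.    ]
1.57 [-0.0531  0.002 ] [-0.0643  0.0505  0.    ]
```

View pics/w31.png

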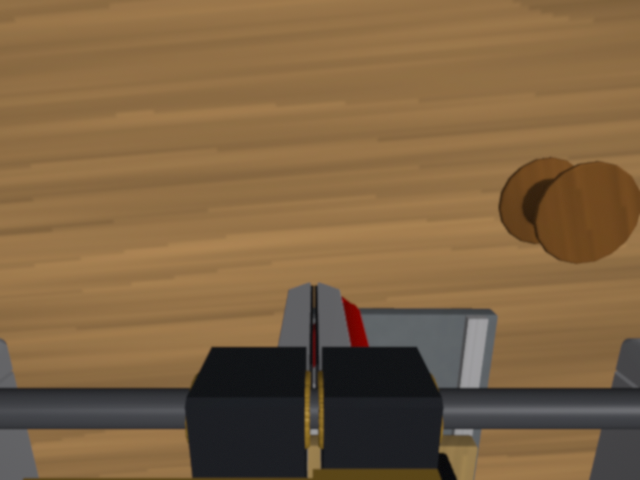

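View pics/s11.png

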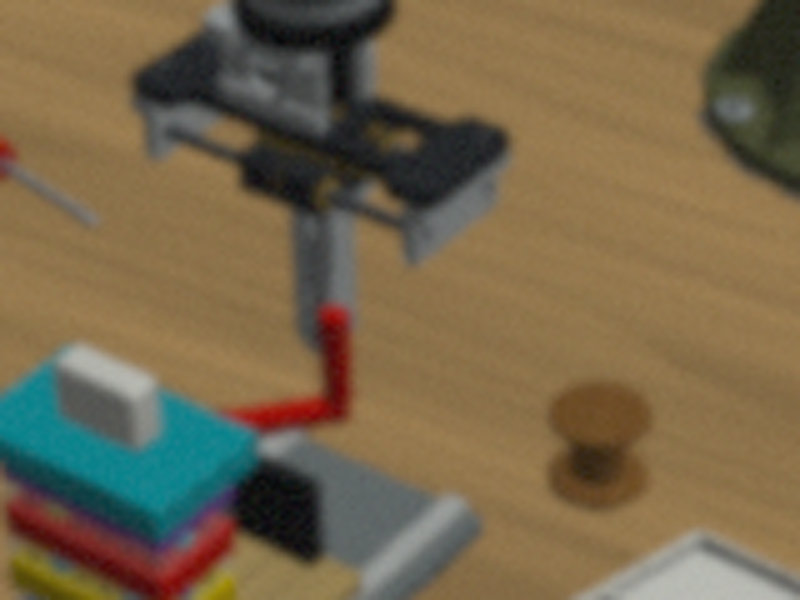

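```bash
python3 -m jog '[[-0.003,0.007,0,0,0,0,-1],[-0.0073,0.0132,0,0,0,0,-1],[-0.012,0.019,0,0,0,0,-1],[-0.0164,0.0244,0,0,0,0,-1],[-0.0215,0.029,0,0,0,0,-1],[-0.0266,0.0336,0,0,0,0,-1],[-0.032,0.0375,0,0,0,0,-1],[-0.038,0.041,0,0,0,0,-1],[-0.044,0.044,0,0,0,0,-1],[-0.05,0.0466,0,0,0,0,-1],[-0.054,0.048,0,0,0,0,-1],[-0.0583,0.049,0,0,0,0,-1],[-0.0583,0.049,0,0,0,0,-1]]'
python3 - <<'E'
from fe import *
w=cam("wrist"); save(w,"w32",k=1)
d=cam("scene"); save(d,"s12",(220,130,380,250),5)
E
```

```text
time_s: 50.8
ee_pos: [0.4987, -0.0876, 0.05]
eef_rot: [-3.14, 0.004, 3.059]
force: [-0.3, -0.2, -0.6]
grip_width: 0.0007
```

View pics/s12.png

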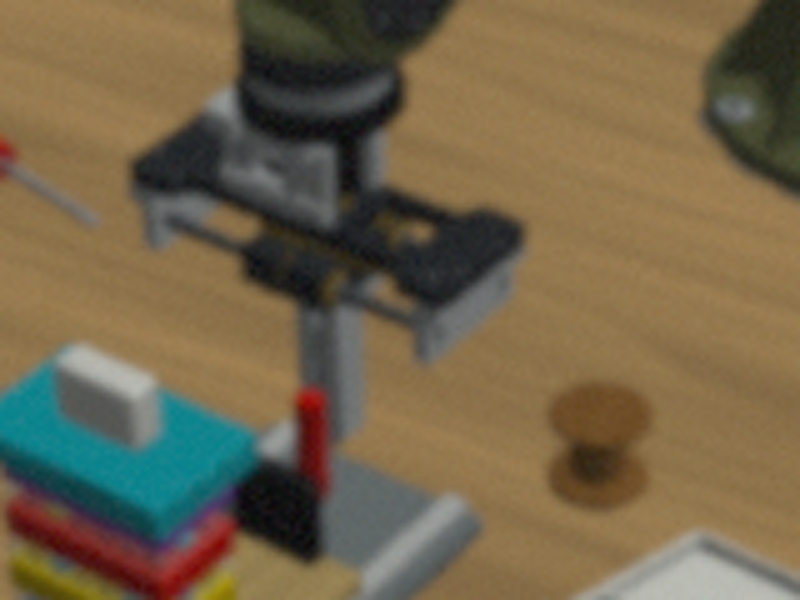

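```bash
python3 -m jog '[[-0.002,0.0005,0,0,0,0,-1],[-0.004,0.001,0,0,0,0,-1],[-0.004,0.001,0,0,0,0,-1]]'
python3 -m jog '[[-0.002,0,0,0,0,0,-1],[-0.002,0,0,0,0,0,-1]]'
python3 -m jog '[[-0.002,0,0,0,0,0,-1],[-0.002,0,0,0,0,0,-1]]'
```

```text
time_s: 51.2
ee_pos: [0.5025, -0.087, 0.05]
eef_rot: [-3.14, 0.004, 3.058]
force: [-0.9, -0.0, 0.3]
grip_width: 0.0006
time_s: 51.4
ee_pos: [0.5047, -0.0872, 0.05]
eef_rot: [-3.14, 0.004, 3.058]
force: [-0.8, 0.2, 0.5]
grip_width: 0.0003
time_s: 51.6
ee_pos: [0.5053, -0.0872, 0.0498]
eef_rot: [-3.14, 0.0, 3.058]
force: [-11.1, 1.3, 7.1]
grip_width: 0.0006
```

```bash
python3 -m jog '[[-0.001,0,0,0,0,0,-1],[-0.001,0,0,0,0,0,-1]]'
python3 -m jog '[[0.005,0,0,0,0,0,-1],[0.02,0,0,0,0,0,-1],[0.05,0,0,0,0,0,-1],[0.07,0,-0.03,0,0,0,-1],[0.07,0,-0.08,0,0,0,-1],[0.07,0,-0.13,0,0,0,-1],[0.07,0,-0.18,0,0,0,-1],[0.07,0,-0.22,0,0,0,-1],[0.07,0,-0.24,0,0,0,-1],[0.07,0,-0.24,0,0,0,-1]]'
python3 - <<'E'
from fe import *
w=cam("wrist"); save(w,"w33",(200,130,440,310),3.3);np.savez("w33.npz",img=w["image"],T=w["world_from_camera"])
d=cam("side"); save(d,"d13",(260,200,420,320),5)
s=cam("scene"); save(s,"s13",(180,130,380,280),4)
E
```

```text
time_s: 51.8
ee_pos: [0.5052, -0.0871, 0.0498]
eef_rot: [-3.14, -0.003, 3.059]
force: [-11.4, 0.7, 7.6]
grip_width: 0.0004
time_s: 52.8
ee_pos: [0.4369, -0.0812, 0.2926]
eef_rot: [-3.139, 0.003, 3.059]
force: [-0.3, 0.0, -0.1]
grip_width: 0.0007
```

View pics/w33.png

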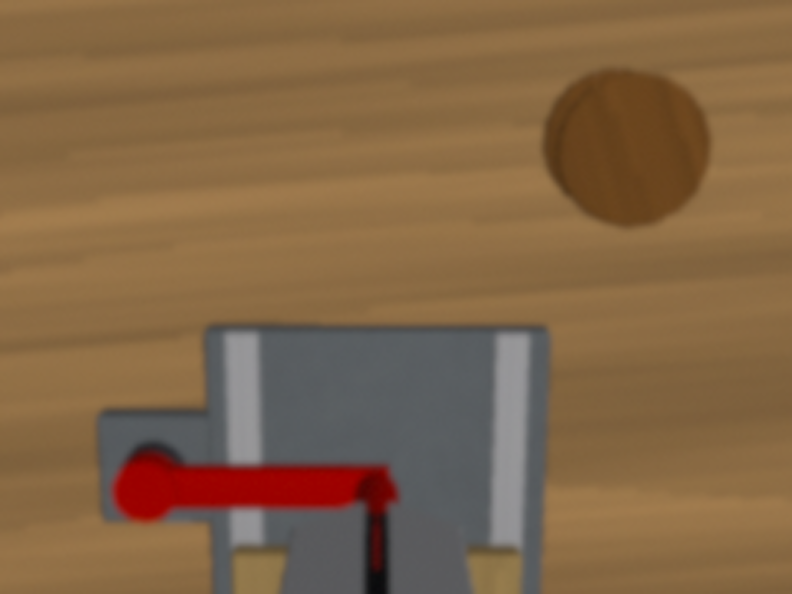

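View pics/d13.png

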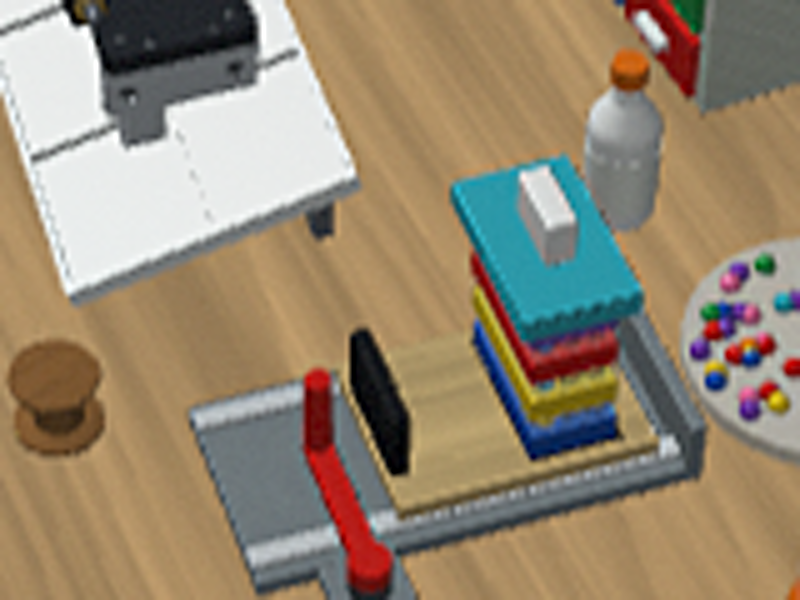

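View pics/s13.png

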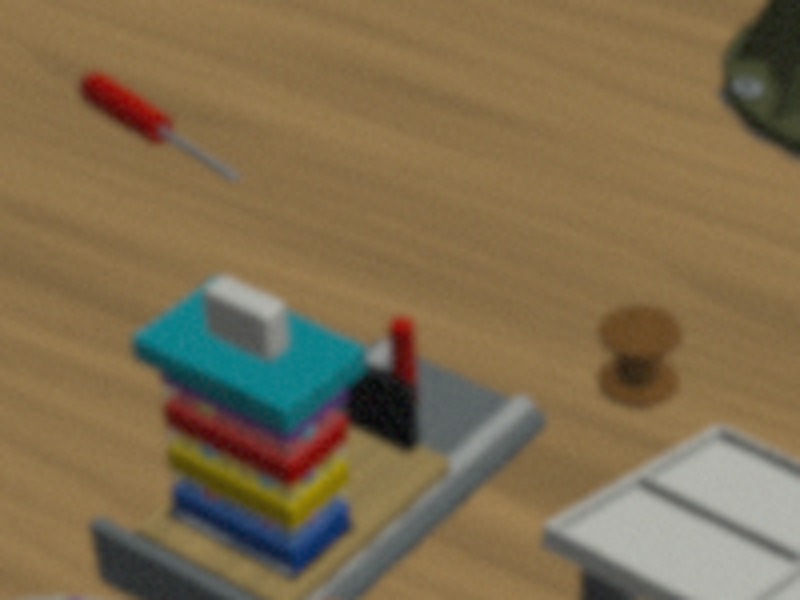

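```bash
python3 -c "
from station import ctrl,status
print(ctrl.hand_in()); print(status.get_obs()['time_s'])"
```

```text
the job is handed in; nothing more can be done
None
the job is handed in; nothing more can be done
```

I stacked all four bead cases on the carriage, capped them, pushed the carriage home and then locked it, and handed the job in at about 53 s. There was no green case at the start. The stack is blue, yellow, red, purple from the bottom, lids up, with the teal cap level on top. The cap had been knocked aside during the run, so I measured it again before gripping it.

**Checks that agreed:**
- The stack is straight to about 2 mm, and the skirt of the cap encloses the top case.
- The carriage met a hard stop at the same place twice, holding against up to about 29 N.
- The latch met its own stop within about 1 mm of where I predicted, and the pictures show it square across behind the push plate.
- In the last pictures the arm is clear of everything, and the spool and glue bottle are standing in place. The tin, jar and mug showed no change in earlier views, but I did not check them again at the end.

**Checks that were off:**
- **Carriage creep:** it moved about 1.5 mm at each placing, about 7 mm in all before the push. The stack therefore sits roughly 3 mm towards the robot from the centre of the outline.
- **Carriage travel:** I measured 92–98 mm from the pictures against the nominal 100 mm, and about 12 mm of gap still shows in front of the end wall. I took the hard stop as home, but could not confirm the exact position.

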